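# Weigh slide carriers by hand: full ones on the bar, empty ones in the tray

## Robot

A 6-joint arm with a two-finger parallel gripper is mounted at the origin on the work surface. World frame = base frame: x ahead of the robot, y to its left, z up, the work surface at z = 0. Lengths are in m, angles in rad, forces in N, time in s.
With the tool pointing down it reaches from about 0.35 to 0.85 m from the base axis. Payload 8.1 kg.
Tool frame: the origin (TCP) lies on the centre line of the jaws, within the pads' length; the fingertips stand 17 mm ahead of it and the grasp point (between the pads) lies 2 mm behind it; x points along the fingers, z is the direction in which the jaws open and shut, and the axes are right-handed (so a half turn about x gives the same grasp; the last joint's range is limited). The gripper opens to 93 mm and grips with 3 to 60 N. Pads are 15 mm wide; open, the fingers measure 128 mm over their backs; the gripper's body (75 mm by 188 mm) begins 65 mm behind the grasp point.
Start: joints at [1.118, 0.13, 1.488, -0, 1.523, -0.085], TCP at [0.216, 0.56, 0.197] pointing down, gripper open.
Joint ranges: [-2.96, 2.96], [-0.89, 2.26], [0.02, 2.5], [-1.34, 4.48], [0, 2.73], [-2.66, 2.66]. Speed limits (rad/s): [2.39, 2.39, 2.79, 3.14, 3.14, 3.14].

## Interface

Orientations are given as a rotation vector (axis times angle).
In Python, from plant import telemetry, optics, workorder gives the robot as it stands.
- The arm moves only by the shell command python3 -m inch 'ROWS' [FORCE]. ROWS is JSON, a list that holds one entry, the list of rows, each a list of 7 numbers: the shift along the tool's x, y, z in m, then the turn, a rotation vector about the tool's x, y, z in rad, then the opening, from 0 (shut) to 1 (fully open). In form: [[[tx, ty, tz, ax, ay, az, grip], ...]]. A call has 1 to 20 rows; each row shifts and turns the pose as measured when the row begins, along the tool's axes as they then stand; what a row does not reach is not made up. A row lasts 1/10 s, in which the tool goes at most 50 mm and 8.59 degrees, less where a joint would pass 70% of its speed; a pose out of reach is approached as far as the arm can. A call is refused whole if a number of a shift passes 0.05 or a number of a turn 0.15, either way. A call with a gripper value outside its range is refused whole. The fingers move at their own pace and stop on an object; FORCE is the grip in N (left out, the last holds). Time passes only in rows, so rows that do not move let the fingers close. It gives the time, the measured TCP pose, the force and the opening at its end, in the units of the state.
- telemetry.read_state(): the state, without advancing time (a new reading comes with each control period).
- optics.read_camera(name): name is "scene" or "top" or "wrist"; returns a dict with "frame" (480x640x3 uint8, blue, green, red), "fx", "fy", "cx", "cy" (pixels), "D" ([k1, k2, p1, p2, k3] as OpenCV has them; the pictures are not rectified), "rvec" (rotation vector, rad) and "tvec" (3), from world to camera coordinates, as OpenCV has them. Camera axes: x right, y down, z forward; pixel columns grow to the right and rows downward; lengths in m; the calibration is good to about 2 mm. A picture is of the moment at which its call begins. There is no depth.
- workorder.close_job(): hands the job in, once; it reports no verdict.
The state is a dict: "t": time; "q": joint angles; "dq": joint speeds; "joint_torque": joint torques, N m; "tool_pos": TCP position; "orientation": TCP orientation; "force": force on the tool from outside, world axes, zero at the start; "wrist_torque": the same for the moment, N m; "opening": finger opening in m.
Only numpy, scipy, OpenCV 4.12 (cv2) and the standard library are available. Lean on these libraries where they do the work, as an engineer would, in place of code of your own. Each camera call takes 0.05 s, during which the arm holds its last target. There are 200 camera calls.

## Task

Take every blue-handled slide carrier out of the packed crate and feel its weight as you lift it: hang those heavier than 340 g by their loop over the steel bar, and stand the lighter ones upright in the green tray (within 50 g of that weight either place will do). Leave the white-handled carriers standing in the crate, and do not disturb the amber bottle and the white bowl.

Things in the scene. Friction and masses are not known exactly. Their poses are not given: they have to be found in the camera images.
- carrier_1: slide carrier: opaque grey case 70 x 50 x 50 mm (x, y, z) with a rigid BLUE loop handle on top; origin under its centre, z up. Loop in the x-z plane, 12 mm thick (y): window 42 mm wide, z 50 to 97 mm, open along y; above it a grip plate 62 mm (x) x 12 mm (y), z 97 to 137 mm, gripped from above, fingers closing along y. 130 to 550 g: only lifting tells. May be absent
- carrier_2: blue-handled slide carrier, same shape, axes and range of weight as carrier_1. Four or five blue ones are present
- carrier_3: blue-handled slide carrier, same shape, axes and range of weight as carrier_1. Four or five blue ones are present
- carrier_4: blue-handled slide carrier, same shape, axes and range of weight as carrier_1. Four or five blue ones are present
- carrier_5: blue-handled slide carrier, same shape, axes and range of weight as carrier_1. Four or five blue ones are present
- carrier_1_loop (a point): middle of the top edge of that carrier's window (at its z = 97 mm), the face that rests on a bar
- carrier_2_loop (a point): middle of the top edge of that carrier's window (at its z = 97 mm), the face that rests on a bar
- carrier_3_loop (a point): middle of the top edge of that carrier's window (at its z = 97 mm), the face that rests on a bar
- carrier_4_loop (a point): middle of the top edge of that carrier's window (at its z = 97 mm), the face that rests on a bar
- carrier_5_loop (a point): middle of the top edge of that carrier's window (at its z = 97 mm), the face that rests on a bar
- spare_1: WHITE-handled slide carrier, same shape and axes as carrier_1; stays in the crate
- spare_2: WHITE-handled slide carrier, same shape and axes as carrier_1; stays in the crate
- spare_3: WHITE-handled slide carrier, same shape and axes as carrier_1; stays in the crate
- spare_4: WHITE-handled slide carrier, same shape and axes as carrier_1; stays in the crate
- crate: fixed yellow open crate, 226 x 166 mm outside (x, y), walls 6 mm thick and 45 mm high, floor 6 mm; origin under its centre. Carriers stand upright in 3 x 3 places, 71 mm apart along its x and 51 mm along its y, axes parallel to the crate's, within 1 mm of their neighbours; blue and white mixed
- bar: fixed stand with a level steel bar 12 mm thick, axis 150 mm above the bench (top at 156), along the stand's x from the free end (red tip) at x = -145 mm to a post (24 mm wide, 158 high) with its face at x = 145 mm. Origin on the bench under the bar's middle. Foot plate 12 mm high, x 110 to 210. Thread a carrier's window over the free end; five fit side by side
- bar_end (a point): top of the bar at its free end (the red tip)
- tray: loose green open tray, 298 x 94 mm outside (x, y), 16 mm high, walls and floor 4 mm thick, 1 kg; origin at the centre of its underside, x along its length. Five carriers fit upright in a row along it, when their own y runs along the tray's x
- reagent: bystander: amber bottle, 54 mm across, 120 mm high, origin under its middle
- dish: bystander: white bowl, 90 mm across, 30 mm high, origin under its middle
Not all that is in view belongs to the job. Leave any turquoise or yellow look-alike of the carrier_4 alone.

How it is judged:
At the end, for the whole second after the job is handed in: Each blue carrier hangs on the bar by its loop (within 20 deg of upright, over 290 g) or stands upright (within 8 deg) on the tray floor (under 390 g), at rest; each white one stands in the crate within 11 deg of upright, at most 14 mm above its floor (((x of carrier_1_loop in the frame of bar between -0.145 and 0.145 m and y of carrier_1_loop in the frame of bar between -0.025 and 0.025 m and z of carrier_1_loop in the frame of bar between 0.145 and 0.17 m and angle between carrier_1's own z axis and vertical below 0.35 rad and contact force between carrier_1 and bar above 2.84 N) or (x of carrier_1 in the frame of tray between -0.149 and 0.149 m and y of carrier_1 in the frame of tray between -0.047 and 0.047 m and z of carrier_1 in the frame of tray between -0.003 and 0.012 m and angle between carrier_1's own z axis and vertical below 0.15 rad and contact force between carrier_1 and tray below 3.83 N)) and linear speed of each of carrier_1, carrier_2, carrier_3, carrier_4, carrier_5 below 0.03 m/s and ((x of carrier_2_loop in the frame of bar between -0.145 and 0.145 m and y of carrier_2_loop in the frame of bar between -0.025 and 0.025 m and z of carrier_2_loop in the frame of bar between 0.145 and 0.17 m and angle between carrier_2's own z axis and vertical below 0.35 rad and contact force between carrier_2 and bar above 2.84 N) or (x of carrier_2 in the frame of tray between -0.149 and 0.149 m and y of carrier_2 in the frame of tray between -0.047 and 0.047 m and z of carrier_2 in the frame of tray between -0.003 and 0.012 m and angle between carrier_2's own z axis and vertical below 0.15 rad and contact force between carrier_2 and tray below 3.83 N)) and ((x of carrier_3_loop in the frame of bar between -0.145 and 0.145 m and y of carrier_3_loop in the frame of bar between -0.025 and 0.025 m and z of carrier_3_loop in the frame of bar between 0.145 and 0.17 m and angle between carrier_3's own z axis and vertical below 0.35 rad and contact force between carrier_3 and bar above 2.84 N) or (x of carrier_3 in the frame of tray between -0.149 and 0.149 m and y of carrier_3 in the frame of tray between -0.047 and 0.047 m and z of carrier_3 in the frame of tray between -0.003 and 0.012 m and angle between carrier_3's own z axis and vertical below 0.15 rad and contact force between carrier_3 and tray below 3.83 N)) and ((x of carrier_4_loop in the frame of bar between -0.145 and 0.145 m and y of carrier_4_loop in the frame of bar between -0.025 and 0.025 m and z of carrier_4_loop in the frame of bar between 0.145 and 0.17 m and angle between carrier_4's own z axis and vertical below 0.35 rad and contact force between carrier_4 and bar above 2.84 N) or (x of carrier_4 in the frame of tray between -0.149 and 0.149 m and y of carrier_4 in the frame of tray between -0.047 and 0.047 m and z of carrier_4 in the frame of tray between -0.003 and 0.012 m and angle between carrier_4's own z axis and vertical below 0.15 rad and contact force between carrier_4 and tray below 3.83 N)) and ((x of carrier_5_loop in the frame of bar between -0.145 and 0.145 m and y of carrier_5_loop in the frame of bar between -0.025 and 0.025 m and z of carrier_5_loop in the frame of bar between 0.145 and 0.17 m and angle between carrier_5's own z axis and vertical below 0.35 rad and contact force between carrier_5 and bar above 2.84 N) or (x of carrier_5 in the frame of tray between -0.149 and 0.149 m and y of carrier_5 in the frame of tray between -0.047 and 0.047 m and z of carrier_5 in the frame of tray between -0.003 and 0.012 m and angle between carrier_5's own z axis and vertical below 0.15 rad and contact force between carrier_5 and tray below 3.83 N)) and x of spare_1 in the frame of crate between -0.113 and 0.113 m and y of spare_1 in the frame of crate between -0.083 and 0.083 m and z of each of spare_1, spare_2, spare_3, spare_4 in the frame of crate below 0.02 m and angle between each of spare_1, spare_2, spare_3, spare_4's own z axis and vertical below 0.2 rad and x of spare_2 in the frame of crate between -0.113 and 0.113 m and y of spare_2 in the frame of crate between -0.083 and 0.083 m and x of spare_3 in the frame of crate between -0.113 and 0.113 m and y of spare_3 in the frame of crate between -0.083 and 0.083 m and x of spare_4 in the frame of crate between -0.113 and 0.113 m and y of spare_4 in the frame of crate between -0.083 and 0.083 m); the robot touches nothing.
It fails at once if a bystander (bottle or bowl) is moved by more than 3 cm (distance of any of reagent, dish from where it was at the start of the episode above 0.03 m).
Of carrier_1, carrier_2, carrier_3, carrier_4, carrier_5 only 4 to 5 are there at a start; the rules pass over those that are not, and their reading is None.
At some moment in a run one of tray may be knocked a few centimetres aside while the robot is not near it.
Once in a run the grip may slacken for a moment while it holds something.
It also fails if it takes over 200 s, if anything falls off the work surface, if the arm or the gripper's body presses on something with over 40 N, if the wrist force passes 120 N, or if a joint passes its speed limit or range.

## Working session

There is one attempt and no reset: what is moved stays moved. The work goes in short steps, Python scripts to look and compute and a shell command to move; the robot and the scene stay as the last step left them, time stands still between calls to the robot, and variables do not carry over. Pictures are saved under pics/ and viewed, on a budget of 14 in all, crops included, one or two more only if the job needs it, and the job is handed in when it is done.

```bash
ls; mkdir -p pics; cat > h.py <<'E'
import numpy as np, cv2
from plant import telemetry, optics, workorder
def cam(n):
    c=optics.read_camera(n); c['K']=np.array([[c['fx'],0,c['cx']],[0,c['fy'],c['cy']],[0,0,1.]]); c['R']=cv2.Rodrigues(np.array(c['rvec'],float))[0]; c['t']=np.array(c['tvec'],float).ravel(); return c
def toplane(c,px,z):
    p=cv2.undistortPoints(np.array(px,float).reshape(-1,1,2),c['K'],np.array(c['D'],float)).reshape(-1,2)
    d=np.c_[p,np.ones(len(p))]@c['R']; o=-c['R'].T@c['t']
    return o+d*((z-o[2])/d[:,2])[:,None]
def proj(c,P):
    return cv2.projectPoints(np.array(P,float).reshape(-1,1,3),np.array(c['rvec'],float),c['t'],c['K'],np.array(c['D'],float))[0].reshape(-1,2)
E
python3 - <<'E'
from h import *
a=cam('scene');b=cam('top')
for n,c in(('scene',a),('top',b)):
    cv2.imwrite(f'pics/{n}0.png',c['frame']); print(n,-c['R'].T@c['t'],c['fx'])
s=telemetry.read_state();print(s)
print(cv2.Rodrigues(np.array(s['orientation']))[0])
E
```

```text
pics
scene [ 1.11470871 -0.10296847  1.10121153] 514.1851318936044
top [0.48205632 0.00742438 0.9174804 ] 463.1044408777783
{'t': 0.1, 'q': array([ 1.11761019e+00,  1.31089060e-01,  1.48914514e+00,  1.07274874e-05,
        1.52300382e+00, -8.53784365e-02]), 'dq': array([-0.00151003, -0.00119115, -0.0025039 , -0.00176014, -0.00057294,
       -0.00031238]), 'joint_torque': array([ 1.03811584e-03, -5.61327195e+01, -4.93108642e+01,  7.70276436e-02,
        2.88218865e-02, -2.70975221e-05]), 'tool_pos': array([0.21546837, 0.55939814, 0.19610419]), 'orientation': array([-0.93499236,  1.36252282,  0.93366704]), 'force': array([-0.09300614, -1.33055864, -0.17604925]), 'wrist_torque': array([ 0.02512177,  0.01280778, -0.00485264]), 'opening': 0.09301746479794455}
[[-7.30028577e-04 -9.33117633e-01  3.59570508e-01]
 [-1.47458714e-03  3.59571218e-01  9.33116480e-01]
 [-9.99998646e-01  1.50983649e-04 -1.63846053e-03]]
```

View pics/top0.png

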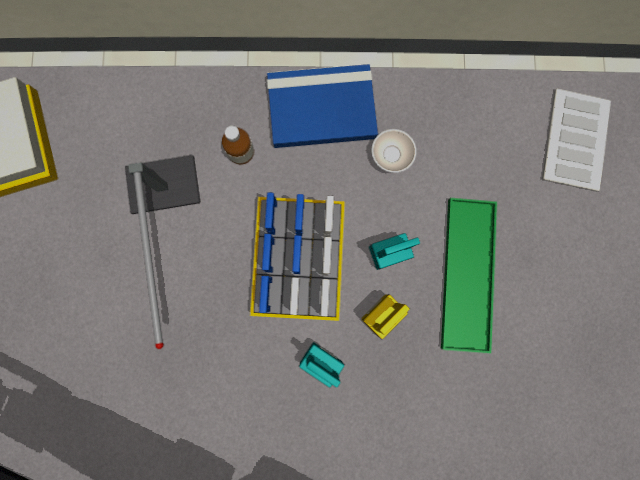

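View pics/scene0.png

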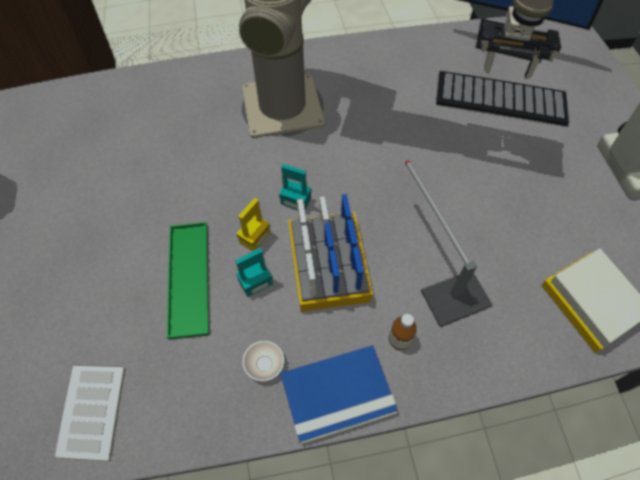

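Top view: blue handles are in the left column at (269,212), (267,252) and (264,293), and in the middle column at (299,214) and (297,254). White handles are at (329,215), (327,255), (325,296) and (295,296). Things that could be taken for a blue carrier: turquoise look-alikes at (394,248) and (322,365), the yellow one at (386,316), and the blue book at (322,105). None of these has the blue loop in the crate. The bar's red tip is at (160,345) with its post at (136,168), and the tray is at (470,275).

```bash
cat >> h.py <<'E'
def comps(m,amin=40):
    n,l,s,c=cv2.connectedComponentsWithStats(m.astype(np.uint8))
    return [(s[i,4],c[i],s[i],l==i) for i in range(1,n) if s[i,4]>=amin]
def hsv(c): 
    h=cv2.cvtColor(c['frame'],cv2.COLOR_BGR2HSV).astype(int); return h[...,0],h[...,1],h[...,2]
def tray(c):
    H,S,V=hsv(c); m=(H>50)&(H<75)&(S>130)
    k=max(comps(m),key=lambda k:k[0]); pts=np.argwhere(k[3])[:,::-1].astype(float)
    hull=cv2.convexHull(pts.astype(np.float32)).reshape(-1,2)
    w=toplane(c,hull,0.016)[:,:2]; return cv2.minAreaRect((w*1000).astype(np.float32))
def blues(c):
    H,S,V=hsv(c); m=(H>105)&(H<125)&(S>130)
    return [k for k in comps(m,60) if k[0]<1500]
E
cat > rgt.py <<'E'
from h import *
c=cam('top'); H,S,V=hsv(c)
print('tray',tray(c))
for k in blues(c): print('blue',k[0],k[1].round(1),k[2][:4])
m=(H>20)&(H<32)&(S>150)
ks=comps(m,100)
for k in ks: print('yel',k[0],k[1].round(1))
k=max([k for k in ks if 230<k[1][0]<350],key=lambda k:k[2][2]*k[2][3])
pts=np.argwhere(k[3])[:,::-1]; hull=cv2.convexHull(pts.astype(np.float32)).reshape(-1,2)
print('crate',cv2.minAreaRect((toplane(c,hull,.045)[:,:2]*1000).astype(np.float32)))
m=((H<8)|(H>172))&(S>150)
for k in comps(m,8): print('red',k[0],k[1],toplane(c,[k[1]],.150))
# bar centreline: bright low-sat pixels by row
xs=[];ys=[]
for y in range(190,335,8):
    x0=140+(y-175)*(160-140)/(345-175); r=c['frame'][y,int(x0)-10:int(x0)+11].mean(1)
    print(y,int(x0)-10,r.astype(int).tolist()) if y in(190,262,334) else 0
# crop
x=cv2.resize(c['frame'][180:330,240:360],None,fx=5,fy=4,interpolation=cv2.INTER_CUBIC); cv2.imwrite('pics/crop.png',x)
for p in ((394,248),(322,365),(386,316)): print(toplane(c,[p],.08)[0].round(3))
for p in ((236,145),(393,151)): print(toplane(c,[p],.03)[0].round(3))
E
python3 rgt.py
```

```text
tray ((519.86767578125, -308.85211181640625), (96.9663314819336, 296.21600341796875), 85.65923309326172)
blue 575 [318.9  71.1] [267  65 103  14]
blue 677 [268.5 232.1] [262 193  15  79]
blue 563 [297.8 233.4] [293 194  11  80]
blue 329 [264.5 293.7] [259 276  13  37]
yel 1537 [ 34.7 151.5]
yel 1062 [295.9 272.1]
yel 1114 [385.1 315.5]
crate ((548.0379028320312, 26.85234832763672), (165.62831115722656, 225.90187072753906), 87.1549072265625)
red 34 [159.02941176 345.52941176] [[0.39471252 0.24887333 0.15      ]]
190 131 [65, 66, 62, 63, 82, 119, 139, 149, 147, 137, 119, 89, 66, 67, 53, 41, 43, 43, 44, 46, 47]
262 140 [127, 128, 126, 127, 114, 124, 137, 152, 153, 138, 123, 93, 104, 123, 127, 96, 83, 81, 84, 82, 84]
334 148 [124, 126, 124, 129, 127, 115, 114, 132, 148, 166, 153, 129, 110, 89, 111, 123, 124, 125, 123, 124, 122]
[ 0.563 -0.15   0.08 ]
[ 0.355 -0.019  0.08 ]
[ 0.441 -0.134  0.08 ]
[0.771 0.15  0.03 ]
[ 0.761 -0.16   0.03 ]
```

View pics/crop.png

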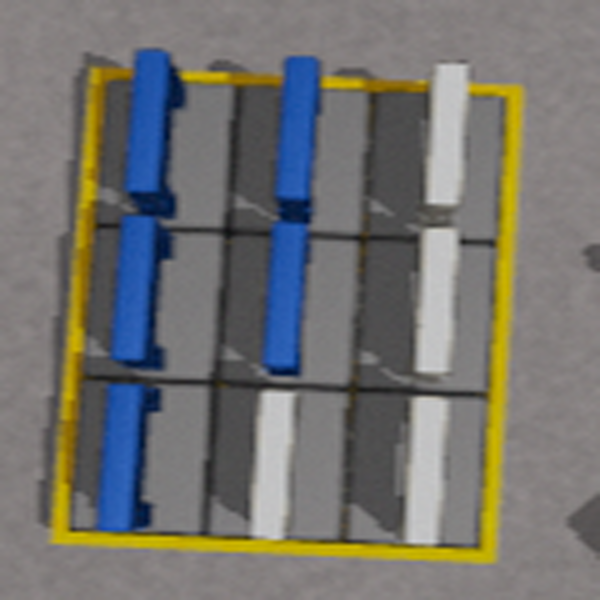

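```bash
cat > go.py <<'E'
import sys; from h import *
from scipy.spatial.transform import Rotation as Ro
C=np.array([.548,.027]);CA=np.radians(-2.85)
def need(x,y,z,yawdeg):
    s=telemetry.read_state(); a=np.radians(yawdeg)
    zt=np.array([np.cos(a),np.sin(a),0]);xt=np.array([0,0,-1.]);Rt=np.c_[xt,np.cross(zt,xt),zt]
    R=Ro.from_rotvec(s['orientation'])
    sh=R.inv().apply(np.array([x,y,z])-s['tool_pos']); rv=(R.inv()*Ro.from_matrix(Rt)).as_rotvec()
    sh2=Rt.T@(np.array([x,y,z])-s['tool_pos'])
    zz=R.as_matrix()[:,2]
    print('t',round(s['t'],1),'tcp',s['tool_pos'].round(4),'yaw',round(np.degrees(np.arctan2(zz[1],zz[0])),1),'F',s['force'].round(2),'open',round(s['opening'],4))
    print('mm now-axes',(sh*1000).round(1),' turn(rad)',rv.round(3),' mm final-axes',(sh2*1000).round(1))
def cell(i,j):
    c,s=np.cos(CA),np.sin(CA); return C+np.array([c*i*.071-s*j*.051,s*i*.071+c*j*.051])
if __name__=='__main__':
    a=sys.argv[1:]
    if a[0]=='c': p=cell(int(a[1]),int(a[2])); need(p[0],p[1],float(a[3]),87.15)
    else: need(*map(float,a))
E
python3 - <<'E'
from h import *; from go import *
c=cam('top')
print(toplane(c,[(264,294.2),(299.5,212)],.137),cell(-1,1),cell(1,0))
w=toplane(c,[(138.5,190),(147.8,262),(157.2,334),(159,345.5),(159.4,349)],.150); print(w)
d=w[2]-w[0]; print(np.degrees(np.arctan2(-d[1],-d[0])))
E
python3 go.py c -1 1 0.30
```

```text
[[0.47901523 0.08013901 0.137     ]
 [0.61878669 0.02182208 0.137     ]] [0.47962361 0.08146714] [0.61891218 0.02346978]
[[0.6527222  0.29438752 0.15      ]
 [0.53091095 0.27294221 0.15      ]
 [0.41322614 0.25256397 0.15      ]
 [0.39475926 0.24892324 0.15      ]
 [0.38915284 0.24806296 0.15      ]]
9.905757405817695
t 0.2 tcp [0.2155 0.5595 0.1964] yaw 68.9 F [-0.01  0.09 -0.8 ] open 0.0932
mm now-axes [-103.3 -418.3 -351.3]  turn(rad) [-0.318 -0.001 -0.   ]  mm final-axes [-103.6 -287.5 -464.3]
```

```bash
python3 -m inch '[[[-0.05,0,0,-0.14,0,0,0.4],[-0.05,0,0,-0.14,0,0,0.4],[0,0,0,-0.04,0,0,0.4],[0,-0.024,-0.039,0,0,0,0.4],[0,-0.024,-0.039,0,0,0,0.4],[0,-0.024,-0.039,0,0,0,0.4],[0,-0.024,-0.039,0,0,0,0.4],[0,-0.024,-0.039,0,0,0,0.4],[0,-0.024,-0.039,0,0,0,0.4],[0,-0.024,-0.039,0,0,0,0.4],[0,-0.024,-0.039,0,0,0,0.4],[0,-0.024,-0.039,0,0,0,0.4],[0,-0.024,-0.039,0,0,0,0.4],[0,-0.024,-0.039,0,0,0,0.4],[0,-0.024,-0.039,0,0,0,0.4],[0,0,0,0,0,0,0.4]]]' 40; python3 go.py c -1 1 0.30
```

```text
t: 1.8
tool_pos: [0.4943, 0.0623, 0.2964]
orientation: [-1.193, 1.232, 1.186]
force: [-0.0, -0.5, -0.1]
opening: 0.037
t 1.8 tcp [0.4943 0.0623 0.2964] yaw 88.3 F [-0.03 -0.46 -0.14] open 0.037
mm now-axes [-3.8 15.3 18.7]  turn(rad) [ 0.021 -0.009 -0.003]  mm final-axes [-3.6 15.6 18.4]
```

```bash
python3 -m inch '[[[0.02,0.0152,0.0187,0.021,-0.009,0,0.4],[0.04,0,0,0,0,0,0.4],[0.04,0,0,0,0,0,0.4],[0,0,0,0,0,0,0.4]]]'; python3 go.py c -1 1 0.122
python3 - <<'E'
from h import *
c=cam('wrist');cv2.imwrite('pics/w1.png',c['frame'])
E
```

```text
t: 2.2
tool_pos: [0.4797, 0.0808, 0.1944]
orientation: [-1.166, 1.235, 1.169]
force: [-0.3, 0.1, -1.2]
opening: 0.0371
t 2.2 tcp [0.4797 0.0808 0.1944] yaw 86.8 F [-0.33  0.1  -1.17] open 0.0371
mm now-axes [72.4 -0.   0.6]  turn(rad) [-0.006  0.001 -0.001]  mm final-axes [72.4  0.1  0.7]
```

View pics/w1.png

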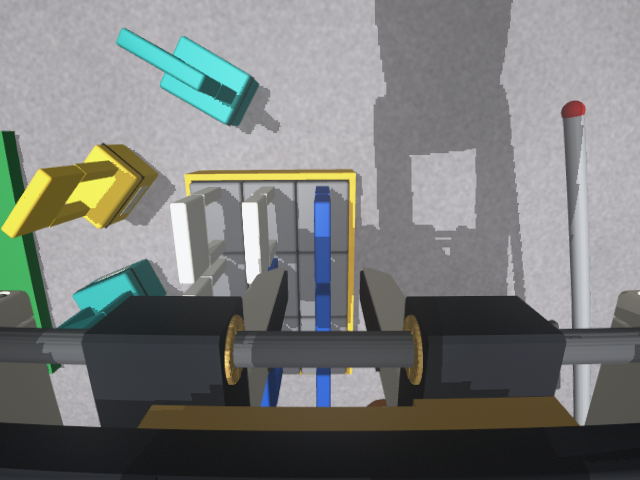

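The wrist view shows the blue plate at x≈323, centred between the fingers (288 and 365). I'll tare the force here and then go down.

```bash
cat > wt.py <<'E'
import sys; from h import *
F=[];T=[]
for i in range(int(sys.argv[1])):
    optics.read_camera('wrist'); s=telemetry.read_state(); F.append(s['force']); T.append(s['joint_torque'])
F=np.array(F);T=np.array(T);n=len(F)**.5
print('F',F.mean(0).round(2),'sd',F.std(0).round(2),'tau',T.mean(0).round(3),'sd',T.std(0).round(3),'tcp',s['tool_pos'].round(4),'open',s['opening'])
E
python3 wt.py 6
python3 -m inch '[[[0.04,0,0.0006,-0.006,0,0,0.4],[0.025,0,0,0,0,0,0.4],[0.007,0,0,0,0,0,0.4],[0,0,0,0,0,0,0],[0,0,0,0,0,0,0],[0,0,0,0,0,0,0],[0,0,0,0,0,0,0],[0,0,0,0,0,0,0]]]' 40; python3 go.py c -1 1 0.122
```

```text
F [0.1  0.13 0.06] sd [0.5  0.6  0.52] tau [ 3.0000e-02 -3.8716e+01 -4.7780e+01  8.0000e-03  1.0000e-02  9.0000e-03] sd [0.017 0.777 1.111 0.004 0.068 0.008] tcp [0.4849 0.0807 0.2025] open 0.037193734686811336
t: 3.35
tool_pos: [0.4935, 0.0819, 0.1407]
orientation: [-1.183, 1.208, 1.152]
force: [0.3, -0.1, -0.0]
opening: 0.0024
t 3.4 tcp [0.4935 0.0819 0.1407] yaw 87.1 F [ 0.27 -0.14 -0.05] open 0.0024
mm now-axes [18.3 14.3 -1.2]  turn(rad) [-0.     0.004  0.029]  mm final-axes [18.7 13.8 -1.1]
```

```bash
python3 - <<'E'
from h import *
c=cam('wrist');s=cam('scene')
x=cv2.resize(s['frame'][120:360,200:440],(480,480)); y=cv2.resize(c['frame'],(640,480)); y=y[:,180:500]
cv2.imwrite('pics/m1.png',np.hstack([x,y]))
E
python3 go.py c -1 1 0.122
```

```text
t 3.5 tcp [0.4934 0.0819 0.1405] yaw 87.1 F [ 0.06 -0.14  0.14] open 0.0002
mm now-axes [18.1 14.2 -1.2]  turn(rad) [-0.     0.004  0.029]  mm final-axes [18.5 13.7 -1.1]
```

View pics/m1.png

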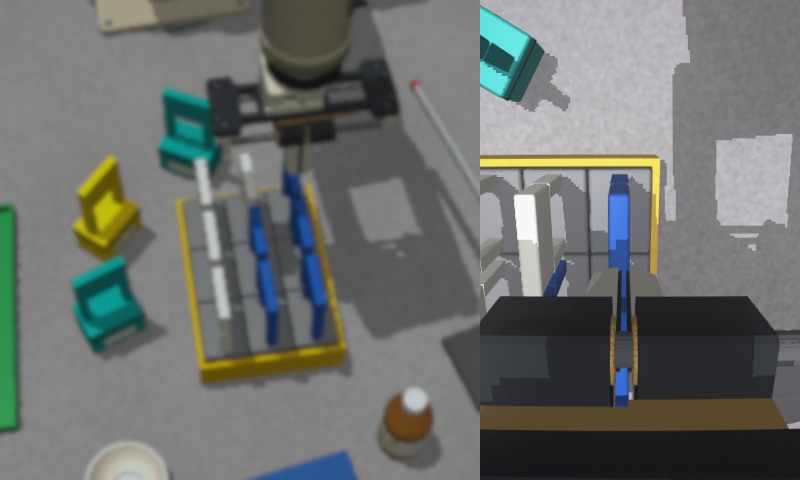

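```bash
python3 - <<'E'
from h import *
s=cam('scene'); st=telemetry.read_state(); p=st['tool_pos'];print(p,st['q'],st['dq'].round(3))
R=cv2.Rodrigues(st['orientation'])[0]
for d in (-.05,0,.017): print(d,(proj(s,[p+R[:,0]*d])-[200,120])*2)
from go import cell
q=cell(-1,1)
import math
for z in (.103,.143):
  for e in (-.031,.031): print('plate',z,e,(proj(s,[[q[0]+e,q[1],z]])-[200,120])*2)
for d in ((0,0)),: 
  for z in (.1,.14): print((proj(cam('scene'),[[.53+.031,.077,z]])-[200,120])*2)
t=cam('top'); cv2.imwrite('pics/t1.png',cv2.resize(t['frame'][130:350,200:420],(660,660),interpolation=cv2.INTER_CUBIC)); print((proj(t,[p+R[:,0]*.017])-[200,130])*3)
E
```

```text
[0.49315726 0.08188487 0.14020864] [ 6.11444801e-02 -1.41386869e-01  1.86368824e+00  1.01068931e-03
  1.39050006e+00 -1.45971856e+00] [ 0.     0.005  0.006 -0.    -0.001 -0.   ]
-0.05 [[298.13324956 149.82253185]]
0 [[296.64147262 176.6171498 ]]
0.017 [[296.15650005 185.2930588 ]]
plate 0.103 -0.031 [[286.45484033 163.5404599 ]]
plate 0.103 0.031 [[298.36311135 207.19224927]]
plate 0.143 -0.031 [[287.60879226 143.65396395]]
plate 0.143 0.031 [[299.91446728 188.04571619]]
[[304.48698801 246.43697001]]
[[306.26870122 228.09352404]]
[[191.51330782 466.62893478]]
```

View pics/t1.png

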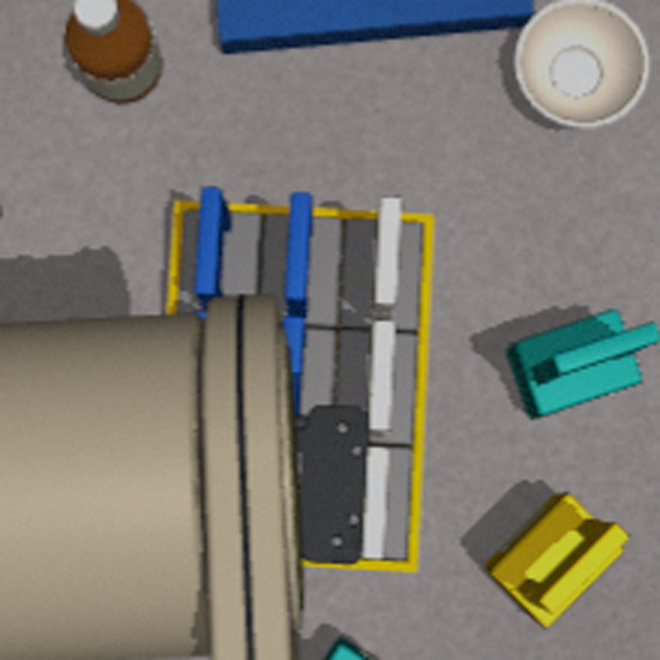

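```bash
python3 -m inch '[[[0,0,0,0,0,0,0.4],[0,0,0,0,0,0,0.4],[0,0,0,0,0,0,0.4],[0,0,0,0,0,0,0.4]]]'; python3 go.py c -1 1 0.122
python3 -m inch '[[[-0.02,0,0,0,0,0,0.4],[-0.02,0,0,0,0,0,0.4],[0,0.007,0,0,0,0.015,0.4],[0,0.007,0,0,0,0.014,0.4],[0,0,0,0,0,0,0.4],[0,0,0,0,0,0,0.4]]]'; python3 go.py c -1 1 0.122;python3 -m inch '[[[0,0,0,0,0,0,0.4]]]'; python3 go.py c -1 1 0.122
```

```text
t: 4.05
tool_pos: [0.4925, 0.0819, 0.1393]
orientation: [-1.182, 1.21, 1.154]
force: [-0.4, 0.9, -0.3]
opening: 0.0279
t 4.0 tcp [0.4925 0.0819 0.1393] yaw 87.1 F [-0.37  0.89 -0.33] open 0.0279
mm now-axes [17.  13.3 -1.1]  turn(rad) [-0.     0.004  0.027]  mm final-axes [17.3 12.8 -1. ]
t: 4.65
tool_pos: [0.4745, 0.0824, 0.1768]
orientation: [-1.165, 1.236, 1.181]
force: [-0.8, -0.6, -0.0]
opening: 0.037
t 4.7 tcp [0.4745 0.0824 0.1768] yaw 87.1 F [-0.77 -0.61 -0.01] open 0.037
mm now-axes [54.8 -5.7 -0.9]  turn(rad) [-0.     0.004 -0.009]  mm final-axes [54.8 -5.2 -0.7]
t: 4.75
tool_pos: [0.474, 0.0824, 0.176]
orientation: [-1.165, 1.237, 1.181]
force: [0.8, 0.1, -0.2]
opening: 0.0372
t 4.8 tcp [0.474  0.0824 0.176 ] yaw 87.1 F [ 0.8   0.08 -0.18] open 0.0372
mm now-axes [53.9 -6.2 -0.8]  turn(rad) [-0.     0.003 -0.01 ]  mm final-axes [54.  -5.6 -0.7]
```

```bash
python3 -m inch '[[[0.01,-0.003,0,0,0,-0.005,0.4],[0.01,-0.003,0,0,0,-0.005,0.4],[0.01,0,0,0,0,0,0.4],[0.01,0,0,0,0,0,0.4],[0.008,0,0,0,0,0,0.4],[0.004,0,0,0,0,0,0.4],[0.002,0,0,0,0,0,0.4],[0,0,0,0,0,0,0.4]]]'; python3 go.py c -1 1 0.122
```

```text
t: 5.55
tool_pos: [0.4784, 0.0821, 0.1138]
orientation: [-1.168, 1.233, 1.177]
force: [-0.5, -0.4, 0.4]
opening: 0.0373
t 5.5 tcp [0.4784 0.0821 0.1138] yaw 87.1 F [-0.53 -0.41  0.37] open 0.0373
mm now-axes [-8.2 -1.2 -0.5]  turn(rad) [-0.     0.003 -0.004]  mm final-axes [-8.2 -1.3 -0.6]
```

```bash
python3 -m inch '[[[-0.006,-0.001,0,0,0,-0.003,0.4],[-0.006,0,0,0,0,0,0.4],[0,0,0,0,0,0,0.4],[0,0,0,0,0,0,0.4]]]'; python3 go.py c -1 1 0.126;  python3 -m inch '[[[0,0,0,0,0,0,0],[0,0,0,0,0,0,0],[0,0,0,0,0,0,0],[0,0,0,0,0,0,0],[0,0,0,0,0,0,0],[0,0,0,0,0,0,0]]]' 50; python3 go.py c -1 1 0.126
```

```text
t: 5.95
tool_pos: [0.4809, 0.0821, 0.129]
orientation: [-1.171, 1.228, 1.172]
force: [-0.2, 0.0, 0.1]
opening: 0.0372
t 6.0 tcp [0.4809 0.0821 0.129 ] yaw 87.1 F [-0.21  0.04  0.08] open 0.0372
mm now-axes [ 3.   1.3 -0.7]  turn(rad) [-0.     0.003  0.002]  mm final-axes [ 3.   1.3 -0.7]
t: 6.55
tool_pos: [0.481, 0.0821, 0.1291]
orientation: [-1.171, 1.228, 1.172]
force: [-0.5, -0.6, 0.1]
opening: 0.0006
t 6.5 tcp [0.481  0.0821 0.1291] yaw 87.1 F [-0.46 -0.59  0.06] open 0.0006
mm now-axes [ 3.1  1.4 -0.7]  turn(rad) [-0.     0.003  0.003]  mm final-axes [ 3.1  1.4 -0.7]
```

```bash
python3 - <<'E'
from h import *
c=cam('wrist');s=cam('scene')
x=cv2.resize(s['frame'][160:280,280:400],(480,480),interpolation=cv2.INTER_CUBIC); y=c['frame'][:,180:500]
cv2.imwrite('pics/m2.png',np.hstack([x,y]))
E
python3 go.py c -1 1 0.122
```

```text
t 6.7 tcp [0.481  0.0821 0.1291] yaw 87.1 F [ 0.32 -0.27  0.57] open 0.0008
mm now-axes [ 7.1  1.4 -0.7]  turn(rad) [-0.     0.003  0.003]  mm final-axes [ 7.1  1.4 -0.7]
```

View pics/m2.png

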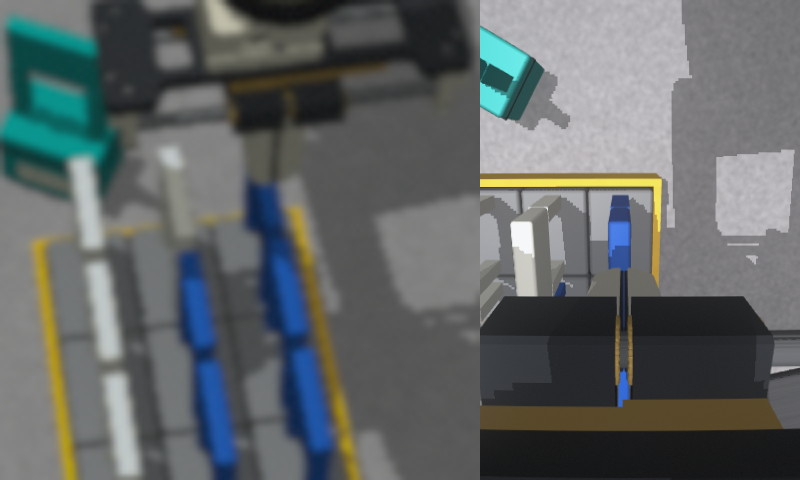

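```bash
python3 - <<'E'
from h import *
from go import cell,CA
c=cam('wrist');print(-c['R'].T@c['t'],c['R'][2])
q=cell(-1,1);u=np.array([np.cos(CA),np.sin(CA)]);v=np.array([-u[1],u[0]])
for z in (.05,.103,.123,.143):
    P=[[*(q+u*a+v*b),z] for a,b in ((-.031,-.006),(-.031,.006),(.031,.006))]; print(z,proj(c,P).round(1).tolist())
C=np.array([.548,.027]);print('crate rim near',proj(c,[[*(C-u*.113+v*b),.045] for b in(.083,-.083)]).round(1).tolist())
st=telemetry.read_state();R=cv2.Rodrigues(st['orientation'])[0]
print('tip',proj(c,[st['tool_pos']+R[:,0]*d for d in (.017,0,-.02)]).round(1).tolist(), R[:,0])
E
```

```text
[0.40854754 0.08568963 0.3171488 ] [ 0.26349    -0.01030822 -0.96460705]
0.05 [[313.7, 192.2], [329.2, 192.1], [328.9, 267.4]]
0.103 [[311.7, 204.8], [330.8, 204.8], [330.4, 295.6]]
0.123 [[310.6, 211.3], [331.7, 211.3], [331.1, 309.7]]
0.143 [[309.4, 219.2], [332.7, 219.2], [332.0, 326.5]]
crate rim near [[362.4, 177.1], [151.2, 178.0]]
tip [[322.6, 258.7], [322.5, 268.4], [322.4, 282.2]] [ 0.00291177  0.0030978  -0.99999096]
```

```bash
python3 -m inch '[[[0,0,0,0,0,0,0.4],[0,0,0,0,0,0,0.4],[0,0,0,0,0,0,0.4],[0,0,0,0,0,0,0.4],[0,0,0,0,0,0,0.4],[0.01,0.001,0,0,0,0,0.4],[0.01,0,0,0,0,0,0.4],[0.006,0,0,0,0,0,0.4],[0.003,0,0,0,0,0,0.4],[0,0,0,0,0,0,0.4],[0,0,0,0,0,0,0.4]]]'; python3 go.py c -1 1 0.092
python3 -m inch '[[[0,0,0,0,0,0,0],[0,0,0,0,0,0,0],[0,0,0,0,0,0,0],[0,0,0,0,0,0,0],[0,0,0,0,0,0,0]]]' 50; python3 go.py c -1 1 0.092
```

```text
t: 7.8
tool_pos: [0.479, 0.0822, 0.0962]
orientation: [-1.17, 1.23, 1.173]
force: [-0.3, 0.4, 0.4]
opening: 0.0373
t 7.8 tcp [0.479  0.0822 0.0962] yaw 87.1 F [-0.29  0.43  0.36] open 0.0373
mm now-axes [ 4.2 -0.6 -0.7]  turn(rad) [-0.     0.003  0.001]  mm final-axes [ 4.2 -0.6 -0.7]
t: 8.3
tool_pos: [0.4796, 0.0814, 0.097]
orientation: [-1.172, 1.23, 1.171]
force: [1.1, -0.8, -4.3]
opening: 0.012
t 8.3 tcp [0.4796 0.0814 0.097 ] yaw 87.1 F [ 1.12 -0.83 -4.3 ] open 0.012
mm now-axes [5. 0. 0.]  turn(rad) [-0.     0.002  0.002]  mm final-axes [ 5. -0.  0.]
```

```bash
python3 -m inch '[[[-0.01,0,0,0,0,0,0],[-0.01,0,0,0,0,0,0],[-0.015,0,0,0,0,0,0],[-0.02,0,0,0,0,0,0],[-0.02,0,0,0,0,0,0],[-0.02,0,0,0,0,0,0],[-0.015,0,0,0,0,0,0],[-0.005,0,0,0,0,0,0],[0,0,0,0,0,0,0],[0,0,0,0,0,0,0]]]' 50; python3 wt.py 8; python3 - <<'E'
from h import *
print(tray(cam('top')))
E
python3 go.py 0.345 0.240 0.166 9.9
```

```text
t: 9.3
tool_pos: [0.4782, 0.0827, 0.2205]
orientation: [-1.17, 1.227, 1.173]
force: [-0.2, -0.3, -4.3]
opening: 0.0118
F [-0.24 -0.02 -3.77] sd [0.74 0.49 0.28] tau [ 9.0000e-03 -4.1262e+01 -5.1611e+01  2.9000e-02  7.0000e-02  0.0000e+00] sd [0.012 0.185 0.201 0.006 0.014 0.   ] tcp [0.4781 0.0825 0.2203] open 0.011692601500834432
((519.7667846679688, -308.8206481933594), (97.12248229980469, 296.3317565917969), 85.61849975585938)
t 9.8 tcp [0.4782 0.0826 0.2204] yaw 87.2 F [-0.81 -0.19 -3.74] open 0.0116
mm now-axes [ 54.9 140.9 150.4]  turn(rad) [ 1.348  0.005 -0.002]  mm final-axes [  54.4  178.  -104.2]
```

Weight is about 385 g, so this one goes on the bar. I raise, rotate and move ahead of the bar's free end.

```bash
python3 -m inch '[[[-0.02,0,0,0,0,0,0],[-0.02,0,0,0,0,0,0],[0,0,0,0.135,0,0,0],[0,0,0,0.135,0,0,0],[0,0,0,0.135,0,0,0],[0,0,0,0.135,0,0,0],[0,0,0,0.135,0,0,0],[0,0,0,0.135,0,0,0],[0,0,0,0.135,0,0,0],[0,0,0,0.135,0,0,0],[0,0,0,0.135,0,0,0],[0,0,0,0.135,0,0,0],[0,0.02,-0.012,0,0,0,0],[0,0.03,-0.018,0,0,0,0],[0,0.03,-0.018,0,0,0,0],[0,0.03,-0.018,0,0,0,0],[0,0.03,-0.018,0,0,0,0],[0,0.02,-0.012,0,0,0,0],[0,0,0,0,0,0,0],[0,0,0,0,0,0,0]]]' 50;  python3 go.py 0.341 0.239 0.167 9.9
```

```text
t: 11.75
tool_pos: [0.3602, 0.2346, 0.2606]
orientation: [-0.083, 1.569, 0.091]
force: [0.2, -0.3, -2.8]
opening: 0.0115
t 11.8 tcp [0.3602 0.2346 0.2606] yaw 6.3 F [ 0.23 -0.27 -2.82] open 0.0115
mm now-axes [ 93.6   6.  -18.6]  turn(rad) [-0.062 -0.    -0.005]  mm final-axes [ 93.6   7.6 -18.2]
```

```bash
python3 -m inch '[[[0,0.007,-0.018,-0.062,0,-0.005,0],[0,0,0,0,0,0,0],[0.02,0,0,0,0,0,0],[0.02,0,0,0,0,0,0],[0.02,0,0,0,0,0,0],[0.015,0,0,0,0,0,0],[0.01,0,0,0,0,0,0],[0.004,0,0,0,0,0,0],[0,0,0,0,0,0,0],[0,0,0,0,0,0,0]]]' 50;  python3 go.py 0.341 0.239 0.167 9.9
python3 - <<'E'
from h import *
s=cam('scene'); f=s['frame']; cv2.imwrite('pics/b1.png',cv2.resize(f[100:300,340:540],(600,600),interpolation=cv2.INTER_CUBIC))
c=cam('wrist'); cv2.imwrite('pics/b1w.png',c['frame'])
E
```

```text
t: 12.75
tool_pos: [0.3489, 0.2342, 0.17]
orientation: [-0.128, 1.561, 0.125]
force: [0.5, -0.7, -3.3]
opening: 0.0118
t 12.8 tcp [0.3489 0.2342 0.17  ] yaw 9.2 F [ 0.46 -0.7  -3.27] open 0.0118
mm now-axes [ 3.  6. -7.]  turn(rad) [-0.012  0.005  0.002]  mm final-axes [ 3.   6.1 -6.9]
```

View pics/b1.png

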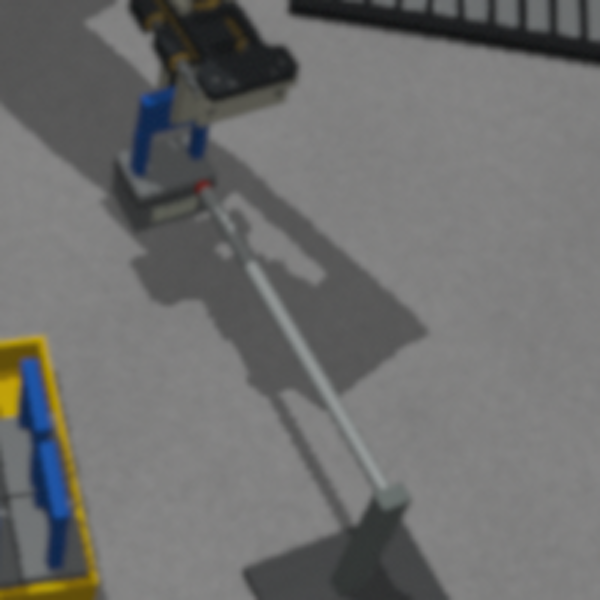

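```bash
python3 - <<'E'
from h import *
a=cam('scene');b=cam('top');a['frame']=cv2.imread('pics/scene0.png');b['frame']=cv2.imread('pics/top0.png')
pt=[]
for c in(a,b):
    H,S,V=hsv(c); m=((H<8)|(H>172))&(S>120); print([ (k[0],k[1]) for k in comps(m,8)])
    k=[k for k in comps(m,8)][0]; u=cv2.undistortPoints(k[1].reshape(1,1,2),c['K'],np.array(c['D'],float)).reshape(2); pt.append(u)
P=[np.c_[c['R'],c['t']] for c in(a,b)]
X=cv2.triangulatePoints(P[0],P[1],pt[0],pt[1]).ravel();print(X[:3]/X[3])
E
```

```text
[]Traceback (most recent call last):
  File "<stdin>", line 6, in <module>
IndexError: list index out of range
```

```bash
python3 - <<'E'
from h import *
a=cam('scene');b=cam('top')
pt=[cv2.undistortPoints(np.array(p,float).reshape(1,1,2),c['K'],np.array(c['D'],float)).reshape(2) for c,p in((a,(407.5,162.3)),(b,(159,345.5)))]
P=[np.c_[c['R'],c['t']] for c in(a,b)]
X=cv2.triangulatePoints(P[0],P[1],pt[0],pt[1]).ravel();print(X[:3]/X[3])
s=telemetry.read_state();p=s['tool_pos'];R=cv2.Rodrigues(s['orientation'])[0]
# window corners predicted from tcp: origin = tcp + x*.091
o=p+R[:,0]*.091
for z in(.05,.097,.137):
    print(z,((proj(a,[o-R[:,0]*z+R[:,1]*w for w in(-.031,-.021,.021,.031)])-[340,100])*3).round(0).tolist())
E
```

```text
[0.39383592 0.25061232 0.14255603]
0.05 [[132.0, 168.0], [143.0, 165.0], [189.0, 151.0], [200.0, 148.0]]
0.097 [[138.0, 130.0], [149.0, 126.0], [197.0, 112.0], [208.0, 109.0]]
0.137 [[143.0, 95.0], [155.0, 91.0], [204.0, 77.0], [215.0, 74.0]]
```

```bash
python3 -m inch '[[[0.002,0.006,0,-0.012,0,0,0],[0,0,0.01,0,0,0,0],[0,0,0.015,0,0,0,0],[0,0,0.015,0,0,0,0],[0,0,0.015,0,0,0,0],[0,0,0.015,0,0,0,0],[0,0,0.015,0,0,0,0],[0,0,0.01,0,0,0,0],[0,0,0,0,0,0,0]]]' 50;  python3 go.py 0.641 0.292 0.167 9.9
```

```text
t: 13.95
tool_pos: [0.4488, 0.2604, 0.1681]
orientation: [-0.141, 1.558, 0.139]
force: [-0.2, 0.6, -4.8]
opening: 0.0117
t 13.9 tcp [0.4488 0.2604 0.1681] yaw 10.2 F [-0.23  0.56 -4.81] open 0.0117
mm now-axes [  2.7  -3.  194.7]  turn(rad) [0.006 0.008 0.002]  mm final-axes [  1.1  -1.9 194.7]
```

```bash
python3 -m inch '[[[0,-0.001,0.015,0.003,0.004,0,0],[0,-0.001,0.025,0.003,0.004,0,0],[0,0,0.025,0,0,0,0],[0,0,0.025,0,0,0,0],[0,0,0.025,0,0,0,0],[0,0,0.025,0,0,0,0],[0,0,0.02,0,0,0,0],[0,0,0.012,0,0,0,0],[0,0,0.005,0,0,0,0],[0,0,0,0,0,0,0],[0,0,0,0,0,0,0]]]' 50;  python3 go.py 0.641 0.292 0.150 9.9
```

```text
t: 15.05
tool_pos: [0.625, 0.2908, 0.164]
orientation: [-0.141, 1.575, 0.135]
force: [-0.7, -0.6, -2.5]
opening: 0.012
t 15.1 tcp [0.625  0.2908 0.164 ] yaw 10.0 F [-0.74 -0.61 -2.46] open 0.012
mm now-axes [13.8 -1.6 16.1]  turn(rad) [ 0.003 -0.009  0.003]  mm final-axes [14.  -1.6 16. ]
```

```bash
python3 -m inch '[[[0,0,0.008,0,-0.009,0,0],[0,-0.001,0.006,0,0,0,0],[0.004,0,0,0,0,0,0],[0.004,0,0,0,0,0,0],[0.003,0,0,0,0,0,0],[0.002,0,0,0,0,0,0],[0,0,0,0,0,0,0],[0,0,0,0,0,0,0]]]' 50;  python3 go.py 0.641 0.292 0.150 9.9
```

```text
t: 15.85
tool_pos: [0.6382, 0.2925, 0.1501]
orientation: [-0.14, 1.566, 0.136]
force: [0.3, 0.5, -3.1]
opening: 0.0118
t 15.8 tcp [0.6382 0.2925 0.1501] yaw 10.1 F [ 0.3   0.54 -3.09] open 0.0118
mm now-axes [ 0.1 -0.9  2.7]  turn(rad) [0.003 0.001 0.003]  mm final-axes [ 0.1 -0.9  2.7]
```

Still carrying the weight, so I lower it a few mm more.

```bash
python3 -m inch '[[[0.003,0,0,0,0,0,0],[0.003,0,0,0,0,0,0],[0,0,0,0,0,0,0],[0,0,0,0,0,0,0]]]' 50;  python3 go.py 0.641 0.292 0.150 9.9;  python3 -m inch '[[[0,0,0,0,0,0,0]]]' 50
```

```text
t: 16.25
tool_pos: [0.639, 0.2929, 0.1514]
orientation: [-0.14, 1.561, 0.137]
force: [0.3, -0.3, -3.4]
opening: 0.0118
t 16.2 tcp [0.639  0.2929 0.1514] yaw 10.1 F [ 0.31 -0.3  -3.41] open 0.0118
mm now-axes [ 1.4 -1.2  1.8]  turn(rad) [0.004 0.005 0.002]  mm final-axes [ 1.4 -1.2  1.9]
t: 16.35
tool_pos: [0.6391, 0.2929, 0.1513]
orientation: [-0.14, 1.561, 0.137]
force: [-0.7, -0.2, -2.9]
opening: 0.0118
```

```bash
python3 -m inch '[[[0.004,0,0,0,0,0,0],[0.004,0,0,0,0,0,0],[0.002,0,0,0,0,0,0],[0.002,0,0,0,0,0,0],[0.001,0,0,0,0,0,0]]]' 50;  python3 go.py 0.641 0.292 0.150 9.9;  python3 -m inch '[[[0.001,0,0,0,0,0,0]]]' 50
```

```text
t: 16.85
tool_pos: [0.64, 0.2933, 0.1499]
orientation: [-0.139, 1.555, 0.138]
force: [-4.1, -0.9, 2.4]
opening: 0.0116
t 16.9 tcp [0.64   0.2933 0.1499] yaw 10.1 F [-4.07 -0.88  2.44] open 0.0116
mm now-axes [-0.1 -1.5  0.8]  turn(rad) [0.004 0.012 0.001]  mm final-axes [-0.1 -1.5  0.8]
t: 16.95
tool_pos: [0.64, 0.2933, 0.1498]
orientation: [-0.139, 1.554, 0.138]
force: [-4.8, -1.3, 5.6]
opening: 0.0116
```

```bash
python3 -m inch '[[[-0.001,0,0,0,0,0,0],[0,0,0,0,0,0,0.3],[0,0,0,0,0,0,0.3],[0,0,0,0,0,0,0.3],[0,0,0,0,0,0,0.3],[-0.01,0,0,0,-0.005,0,0.3],[-0.02,0,0,0,-0.005,0,0.3],[-0.03,0,0,0,0,0,0.3],[-0.03,0,0,0,0,0,0.3],[-0.02,0,0,0,0,0,0.3],[0,0,0,0,0,0,0.3],[0,0,0,0,0,0,0.4]]]' 50;  python3 go.py c 0 1 0.24
python3 - <<'E'
from h import *
a=cam('scene')
cv2.imwrite('pics/b2.png',np.hstack([cv2.resize(a['frame'][100:340,340:540],(500,600),interpolation=cv2.INTER_CUBIC)]))
E
```

```text
t: 18.15
tool_pos: [0.6388, 0.2936, 0.2728]
orientation: [-0.136, 1.535, 0.141]
force: [0.5, -0.0, -0.2]
opening: 0.0321
t 18.1 tcp [0.6388 0.2936 0.2728] yaw 10.1 F [ 0.45 -0.05 -0.18] open 0.0321
mm now-axes [  28.8 -196.8 -125.8]  turn(rad) [-1.344  0.027  0.021]  mm final-axes [  32.8   77.4 -219.8]
```

View pics/b2.png

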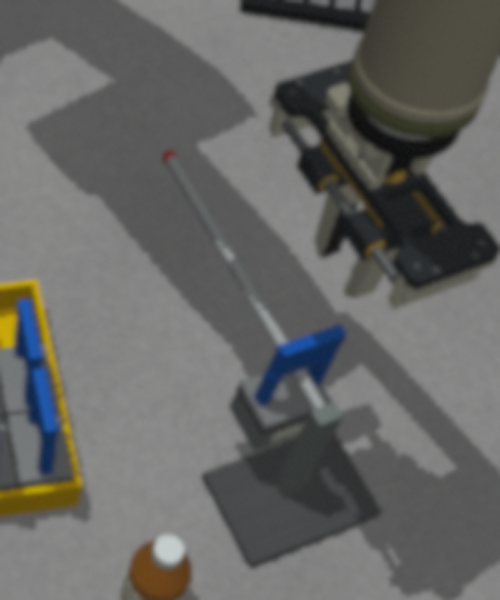

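The first carrier hangs upright close to the post, near (300,370) in the crop. Next is cell (0,1).

```bash
python3 -m inch '[[[0,0,0,-0.134,0.003,0.002,0.4],[0,0,0,-0.134,0.003,0.002,0.4],[0,0,0,-0.134,0.003,0.002,0.4],[0,0,0,-0.134,0.003,0.002,0.4],[0,0,0,-0.134,0.003,0.002,0.4],[0,0,0,-0.134,0.003,0.002,0.4],[0,0,0,-0.134,0.003,0.002,0.4],[0,0,0,-0.134,0.003,0.002,0.4],[0,0,0,-0.134,0,0,0.4],[0,0,0,-0.134,0,0,0.4],[0,0.01,-0.028,0,0,0,0.4],[0,0.013,-0.036,0,0,0,0.4],[0,0.013,-0.036,0,0,0,0.4],[0,0.013,-0.036,0,0,0,0.4],[0,0.013,-0.036,0,0,0,0.4],[0,0.01,-0.028,0,0,0,0.4],[0,0.005,-0.015,0,0,0,0.4],[0,0,0,0,0,0,0.4],[0,0,0,0,0,0,0.4]]]' 50;  python3 go.py c 0 1 0.20
cat > pl.py <<'E'
from h import *; from go import cell
c=cam('wrist'); H,S,V=hsv(c); m=(H>105)&(H<125)&(S>130)
print([V[m].min(),V[m].max(),np.percentile(V[m],[20,50,80])])
for k in comps(m&(V>np.percentile(V[m],98)*.8),80):
    r=toplane(c,np.argwhere(k[3])[:,::-1],.143)[:,:2]; q=cv2.minAreaRect((r*1000).astype(np.float32)); print(k[0],k[2][:4],[np.round(x,1) for x in q])
for i,j in((1,1),(0,1),(1,0),(0,0)): print(i,j,(cell(i,j)*1000).round(1),proj(c,[[*cell(i,j),.143]]).round(0))
E
python3 pl.py
```

```text
t: 20.1
tool_pos: [0.5467, 0.0692, 0.2424]
orientation: [-1.201, 1.244, 1.239]
force: [0.7, -0.3, 0.3]
opening: 0.0374
t 20.1 tcp [0.5467 0.0692 0.2424] yaw 90.3 F [ 0.7  -0.35  0.27] open 0.0374
mm now-axes [42.1 -5.7  9.1]  turn(rad) [ 0.055 -0.011 -0.041]  mm final-axes [42.4 -3.4  8.9]
[np.int64(72), np.int64(235), array([101., 189., 221.])]
820 [267 198  14  69] [array([548.4,  25.6]), array([10.3, 60.2]), np.float64(87.0)]
537 [326 202  15  49] [array([542.3,  77. ]), array([10.3, 42.4]), np.float64(87.0)]
89 [323 282   5  25] [array([604.2,  70.5]), array([23. ,  3.6]), np.float64(0.4)]
125 [321 318  12  13] [array([633.6,  72. ]), array([12. , 10.1]), np.float64(0.6)]
245 [571 364  29  12] [array([680. , 322.8]), array([11.5, 28. ]), np.float64(10.9)]
1402 [262 383  69  23] [array([708.8,  42.6]), array([25. , 66.8]), np.float64(1.0)]
1 1 [621.4  74.4] [[329. 312.]]
0 1 [550.5  77.9] [[334. 236.]]
1 0 [618.9  23.5] [[273. 309.]]
0 0 [548.  27.] [[275. 232.]]
```

```bash
python3 -m inch '[[[0.02,-0.004,0.009,0.055,-0.011,-0.04,0.4],[0.03,0,0,0,0,0,0.4],[0.02,0,0,0,0,0,0.4],[0,0,0,0,0,0,0.4],[0,0,0,0,0,0,0.4]]]' 50;  python3 go.py c 0 1 0.096
```

```text
t: 20.65
tool_pos: [0.5522, 0.0852, 0.1705]
orientation: [-1.175, 1.227, 1.176]
force: [-0.2, -0.0, 0.5]
opening: 0.0372
t 20.6 tcp [0.5522 0.0852 0.1705] yaw 87.4 F [-0.21 -0.03  0.46] open 0.0372
mm now-axes [74.4  1.4 -7.5]  turn(rad) [0.005 0.002 0.002]  mm final-axes [74.5  1.3 -7.3]
```

```bash
python3 -m inch '[[[0.008,0.001,-0.007,0.005,0,0,0.4],[0.012,0,0,0,0,0,0.4],[0.014,0,0,0,0,0,0.4],[0.014,0,0,0,0,0,0.4],[0.01,0,0,0,0,0,0.4],[0.006,0,0,0,0,0,0.4],[0.003,0,0,0,0,0,0.4],[0,0,0,0,0,0,0.4],[0,0,0,0,0,0,0.4]]]' 50;  python3 go.py c 0 1 0.096
```

```text
t: 21.55
tool_pos: [0.5527, 0.0786, 0.1001]
orientation: [-1.173, 1.227, 1.171]
force: [-0.2, 0.3, 0.5]
opening: 0.0375
t 21.6 tcp [0.5527 0.0786 0.1001] yaw 87.2 F [-0.25  0.33  0.5 ] open 0.0375
mm now-axes [ 4.1  2.2 -0.8]  turn(rad) [0.    0.003 0.005]  mm final-axes [ 4.1  2.1 -0.8]
```

```bash
python3 -m inch '[[[0.003,0.002,0,0,0,0,0.4],[0,0,0,0,0,0,0],[0,0,0,0,0,0,0],[0,0,0,0,0,0,0],[0,0,0,0,0,0,0],[0,0,0,0,0,0,0],[-0.008,0,0,0,0,0,0],[-0.01,0,0,0,0,0,0],[-0.015,0,0,0,0,0,0],[-0.02,0,0,0,0,0,0],[-0.02,0,0,0,0,0,0],[-0.02,0,0,0,0,0,0],[-0.02,0,0,0,0,0,0],[-0.015,0,0,0,0,0,0],[-0.005,0,0,0,0,0,0],[0,0,0,0,0,0,0],[0,0,0,0,0,0,0]]]' 50; python3 wt.py 8; python3 go.py 0.341 0.239 0.167 9.9
```

```text
t: 23.25
tool_pos: [0.5497, 0.0795, 0.2446]
orientation: [-1.174, 1.222, 1.169]
force: [0.0, -0.3, -4.7]
opening: 0.0114
F [ 0.09 -0.17 -4.17] sd [0.57 0.55 0.46] tau [ 1.0000e-02 -5.1377e+01 -5.2135e+01  2.4000e-02  2.2000e-02  0.0000e+00] sd [0.017 0.298 0.287 0.006 0.021 0.   ] tcp [0.5494 0.0795 0.2439] open 0.011375952448484473
t 23.6 tcp [0.5494 0.0795 0.2439] yaw 87.2 F [ 0.71  0.68 -4.39] open 0.0114
mm now-axes [ 76.  216.5 148.9]  turn(rad) [1.35  0.009 0.003]  mm final-axes [  76.9  193.  -177.9]
```

About 425 g, so this one also goes on the bar.

```bash
python3 -m inch '[[[-0.01,0,0,0.1,0,0,0],[0,0,0,0.135,0,0,0],[0,0,0,0.135,0,0,0],[0,0,0,0.135,0,0,0],[0,0,0,0.135,0,0,0],[0,0,0,0.135,0,0,0],[0,0,0,0.135,0,0,0],[0,0,0,0.135,0,0,0],[0,0,0,0.135,0,0,0],[0,0,0,0.135,0,0,0],[0,0.02,-0.018,0,0,0,0],[0,0.027,-0.025,0,0,0,0],[0,0.027,-0.025,0,0,0,0],[0,0.027,-0.025,0,0,0,0],[0,0.027,-0.025,0,0,0,0],[0,0.027,-0.025,0,0,0,0],[0,0.02,-0.019,0,0,0,0],[0,0.008,-0.008,0,0,0,0],[0,0,0,0,0,0,0],[0,0,0,0,0,0,0]]]' 50;  python3 go.py 0.341 0.239 0.167 9.9
```

```text
t: 25.65
tool_pos: [0.3462, 0.2384, 0.2498]
orientation: [-0.113, 1.564, 0.12]
force: [0.6, 0.1, -4.2]
opening: 0.0113
t 25.6 tcp [0.3462 0.2384 0.2498] yaw 8.5 F [ 0.56  0.1  -4.24] open 0.0113
mm now-axes [82.8  1.1 -5.3]  turn(rad) [-0.024  0.004 -0.004]  mm final-axes [82.8  1.5 -5. ]
```

```bash
python3 -m inch '[[[0.015,0.001,-0.005,-0.024,0.004,-0.004,0],[0.02,0,0,0,0,0,0],[0.02,0,0,0,0,0,0],[0.013,0,0,0,0,0,0],[0.006,0,0,0,0,0,0],[0.002,0,0,0,0,0,0],[0,0,0,0,0,0,0],[0,0,0,0,0,0,0]]]' 50;  python3 go.py 0.341 0.239 0.167 9.9
```

```text
t: 26.45
tool_pos: [0.3437, 0.2345, 0.1672]
orientation: [-0.137, 1.569, 0.132]
force: [-0.4, 0.3, -4.2]
opening: 0.0118
t 26.4 tcp [0.3437 0.2345 0.1672] yaw 9.8 F [-0.39  0.32 -4.25] open 0.0118
mm now-axes [ 0.2  4.8 -1.9]  turn(rad) [-0.002 -0.003  0.003]  mm final-axes [ 0.2  4.9 -1.9]
```

```bash
python3 -m inch '[[[0,0.005,0,0,0,0,0],[0,0,0.012,0,0,0,0],[0,0,0.018,0,0,0,0],[0,0,0.018,0,0,0,0],[0,0,0.018,0,0,0,0],[0,0,0.018,0,0,0,0],[0,0,0.018,0,0,0,0],[0,0,0.02,0,0,0,0],[0,0,0.02,0,0,0,0],[0,0,0.02,0,0,0,0],[0,0,0.02,0,0,0,0],[0,0,0.02,0,0,0,0],[0,0,0.015,0,0,0,0],[0,0,0.008,0,0,0,0],[0,0,0,0,0,0,0],[0,0,0,0,0,0,0]]]' 50;  python3 go.py 0.584 0.282 0.150 9.9
```

```text
t: 28.05
tool_pos: [0.5783, 0.2902, 0.178]
orientation: [-0.134, 1.553, 0.141]
force: [-0.5, 0.4, -3.8]
opening: 0.0117
t 28.1 tcp [0.5783 0.2902 0.178 ] yaw 10.0 F [-0.48  0.45 -3.82] open 0.0117
mm now-axes [28.1 -9.2  3.8]  turn(rad) [ 0.003  0.013 -0.004]  mm final-axes [28.  -9.1  4.2]
```

```bash
python3 -m inch '[[[0.004,-0.005,0.002,0,0.013,-0.004,0],[0.006,-0.004,0.002,0,0,0,0],[0.006,0,0,0,0,0,0],[0.005,0,0,0,0,0,0],[0.004,0,0,0,0,0,0],[0.002,0,0,0,0,0,0],[0.001,0,0,0,0,0,0],[0.001,0,0,0,0,0,0]]]' 50;  python3 go.py 0.584 0.282 0.150 9.9
```

```text
t: 28.85
tool_pos: [0.5829, 0.2814, 0.1513]
orientation: [-0.139, 1.564, 0.138]
force: [-3.8, -1.4, 3.6]
opening: 0.0115
t 28.9 tcp [0.5829 0.2814 0.1513] yaw 10.1 F [-3.75 -1.42  3.56] open 0.0115
mm now-axes [1.3 0.4 1.2]  turn(rad) [0.003 0.002 0.001]  mm final-axes [1.3 0.4 1.2]
```

Contact with the bar. Release, rise, and go to (1,1).

```bash
python3 -m inch '[[[-0.001,0,0,0,0,0,0],[0,0,0,0,0,0,0.3],[0,0,0,0,0,0,0.3],[0,0,0,0,0,0,0.3],[0,0,0,0,0,0,0.3],[-0.01,0,0,0,0,0,0.3],[-0.02,0,0,0,0,0,0.3],[-0.03,0,0,0,0,0,0.3],[-0.03,0,0,0,0,0,0.3],[-0.015,0,0,0,0,0,0.3],[0,0,0,0,0,0,0.4],[0,0,0,0,0,0,0.4]]]' 50;  python3 go.py c 1 1 0.24
```

```text
t: 30.05
tool_pos: [0.5833, 0.282, 0.2633]
orientation: [-0.137, 1.561, 0.139]
force: [-0.8, -0.3, 0.2]
opening: 0.0362
t 30.1 tcp [0.5833 0.282  0.2633] yaw 10.1 F [-0.76 -0.32  0.18] open 0.0362
mm now-axes [  23.1 -211.1    1. ]  turn(rad) [-1.345  0.005  0.003]  mm final-axes [  23.3  -48.4 -205.5]
```

```bash
python3 -m inch '[[[0,0,0,-0.134,0,0,0.4],[0,0,0,-0.134,0,0,0.4],[0,0,0,-0.134,0,0,0.4],[0,0,0,-0.134,0,0,0.4],[0,0,0,-0.134,0,0,0.4],[0,0,0,-0.134,0,0,0.4],[0,0,0,-0.134,0,0,0.4],[0,0,0,-0.134,0,0,0.4],[0,0,0,-0.134,0,0,0.4],[0,0,0,-0.13,0,0,0.4],[0,-0.006,-0.028,0,0,0,0.4],[0,-0.009,-0.036,0,0,0,0.4],[0,-0.009,-0.036,0,0,0,0.4],[0,-0.009,-0.036,0,0,0,0.4],[0.01,-0.009,-0.032,0,0,0,0.4],[0.01,-0.006,-0.02,0,0,0,0.4],[0,0,-0.01,0,0,0,0.4],[0,0,0,0,0,0,0.4],[0,0,0,0,0,0,0.4]]]' 50;  python3 go.py c 1 1 0.175; python3 pl.py
```

```text
t: 31.95
tool_pos: [0.6165, 0.0747, 0.2028]
orientation: [-1.197, 1.251, 1.239]
force: [0.4, -0.4, 0.1]
opening: 0.0375
t 31.9 tcp [0.6165 0.0747 0.2028] yaw 90.1 F [ 0.39 -0.38  0.06] open 0.0375
mm now-axes [27.5 -6.2  0. ]  turn(rad) [ 0.052 -0.013 -0.046]  mm final-axes [27.8 -4.9 -0. ]
[np.int64(74), np.int64(244), array([ 97., 162., 227.])]
1272 [247 105  16  88] [array([548.5,  25.7]), array([10.4, 60.3]), np.float64(86.7)]
1007 [247 207  14  78] [array([619.4,  22.1]), array([10. , 60.2]), np.float64(87.3)]
245 [625 209  15  19] [array([596.3, 307.3]), array([12.8, 11.2]), np.float64(10.9)]
546 [315 211  16  44] [array([608.7,  73.7]), array([10.3, 33.2]), np.float64(87.0)]
2331 [262 369  70  37] [array([740.3,  51.7]), array([34.7, 58.4]), np.float64(0.9)]
1 1 [621.4  74.4] [[323. 249.]]
0 1 [550.5  77.9] [[328. 152.]]
1 0 [618.9  23.5] [[255. 246.]]
0 0 [548.  27.] [[256. 149.]]
```

```bash
python3 -m inch '[[[0,-0.003,0,0.026,-0.006,-0.023,0.4],[0,-0.003,-0.001,0.026,-0.006,-0.023,0.4],[0.012,0,0,0,0,0,0.4],[0.015,0,0,0,0,0,0.4],[0.01,0,0,0,0,0,0.4],[0,0,0,0,0,0,0.4],[0,0,0,0,0,0,0.4]]]' 50;  python3 go.py c 1 1 0.096
```

```text
t: 32.7
tool_pos: [0.6226, 0.0781, 0.1629]
orientation: [-1.175, 1.227, 1.169]
force: [0.3, 0.2, 0.6]
opening: 0.0371
t 32.7 tcp [0.6226 0.0781 0.1629] yaw 87.2 F [0.28 0.17 0.59] open 0.0371
mm now-axes [66.9  1.4 -3.8]  turn(rad) [0.    0.001 0.006]  mm final-axes [66.9  1.  -3.7]
```

```bash
python3 -m inch '[[[0.006,0.001,-0.004,0,0,0.006,0.4],[0.01,0,0,0,0,0,0.4],[0.012,0,0,0,0,0,0.4],[0.012,0,0,0,0,0,0.4],[0.01,0,0,0,0,0,0.4],[0.008,0,0,0,0,0,0.4],[0.005,0,0,0,0,0,0.4],[0,0,0,0,0,0,0.4],[0,0,0,0,0,0,0.4]]]' 50;  python3 go.py c 1 1 0.096
```

```text
t: 33.6
tool_pos: [0.6209, 0.0736, 0.0933]
orientation: [-1.171, 1.233, 1.175]
force: [0.0, -0.3, 0.4]
opening: 0.037
t 33.6 tcp [0.6209 0.0736 0.0933] yaw 87.2 F [ 0.   -0.31  0.41] open 0.037
mm now-axes [-2.7 -0.5  0.8]  turn(rad) [ 0.     0.001 -0.002]  mm final-axes [-2.7 -0.5  0.8]
```

```bash
python3 -m inch '[[[-0.002,0,0,0,0,0,0.4],[0,0,0,0,0,0,0],[0,0,0,0,0,0,0],[0,0,0,0,0,0,0],[0,0,0,0,0,0,0],[0,0,0,0,0,0,0],[-0.008,0,0,0,0,0,0],[-0.01,0,0,0,0,0,0],[-0.015,0,0,0,0,0,0],[-0.02,0,0,0,0,0,0],[-0.02,0,0,0,0,0,0],[-0.02,0,0,0,0,0,0],[-0.02,0,0,0,0,0,0],[-0.015,0,0,0,0,0,0],[-0.01,0,0,0,0,0,0],[0,0,0,0,0,0,0],[0,0,0,0,0,0,0]]]' 50; python3 wt.py 8; python3 - <<'E'
from h import *
print(tray(cam('top')))
E
python3 go.py 0.341 0.239 0.167 9.9
```

```text
t: 35.3
tool_pos: [0.6215, 0.0736, 0.2483]
orientation: [-1.172, 1.229, 1.172]
force: [0.1, -0.5, -3.9]
opening: 0.0117
F [-0.2  -0.12 -3.48] sd [0.48 0.62 0.4 ] tau [ 2.0000e-03 -6.1458e+01 -5.1712e+01  2.0000e-03  8.1000e-02  0.0000e+00] sd [0.008 0.482 0.413 0.    0.028 0.   ] tcp [0.6213 0.0735 0.2478] open 0.011504608946986078
((519.7632446289062, -308.86737060546875), (97.02640533447266, 296.3327941894531), 85.61935424804688)
t 35.8 tcp [0.6213 0.0735 0.248 ] yaw 87.2 F [-0.48 -0.74 -2.92] open 0.0117
mm now-axes [ 80.8 288.3 151.3]  turn(rad) [1.349 0.002 0.   ]  mm final-axes [  81.   211.2 -247.7]
```

About 355 g: either place will do, and the bar has the larger margin.

```bash
python3 -m inch '[[[-0.005,0,0,0.1,0,0,0],[0,0,0,0.138,0,0,0],[0,0,0,0.138,0,0,0],[0,0,0,0.138,0,0,0],[0,0,0,0.138,0,0,0],[0,0,0,0.138,0,0,0],[0,0,0,0.138,0,0,0],[0,0,0,0.138,0,0,0],[0,0,0,0.138,0,0,0],[0,0.02,-0.022,0.138,0,0,0],[0,0.027,-0.032,0,0,0,0],[0,0.027,-0.032,0,0,0,0],[0,0.027,-0.032,0,0,0,0],[0,0.027,-0.032,0,0,0,0],[0,0.027,-0.032,0,0,0,0],[0,0.025,-0.03,0,0,0,0],[0,0.015,-0.018,0,0,0,0],[0,0.01,-0.01,0,0,0,0],[0,0,0,0,0,0,0],[0,0,0,0,0,0,0]]]' 50;  python3 go.py 0.341 0.239 0.167 9.9
```

```text
t: 37.75
tool_pos: [0.3452, 0.2487, 0.2504]
orientation: [-0.092, 1.568, 0.097]
force: [-0.4, -0.2, -3.4]
opening: 0.0119
t 37.8 tcp [0.3452 0.2487 0.2504] yaw 6.9 F [-0.44 -0.17 -3.4 ] open 0.0119
mm now-axes [83.4 -9.5 -5.4]  turn(rad) [-0.052  0.001 -0.004]  mm final-axes [83.4 -8.9 -5.8]
```

```bash
python3 -m inch '[[[0.015,-0.009,-0.006,-0.052,0,-0.004,0],[0.02,0,0,0,0,0,0],[0.02,0,0,0,0,0,0],[0.013,0,0,0,0,0,0],[0.006,0,0,0,0,0,0],[0.002,0,0,0,0,0,0],[0,0,0,0,0,0,0],[0,0,0,0,0,0,0]]]' 50;  python3 go.py 0.341 0.239 0.167 9.9
```

```text
t: 38.55
tool_pos: [0.3454, 0.2365, 0.174]
orientation: [-0.133, 1.562, 0.133]
force: [-0.4, -0.2, -4.1]
opening: 0.0118
t 38.5 tcp [0.3454 0.2365 0.174 ] yaw 9.7 F [-0.36 -0.15 -4.07] open 0.0118
mm now-axes [ 7.   3.3 -4. ]  turn(rad) [-0.003  0.005  0.001]  mm final-axes [ 7.   3.3 -3.9]
```

```bash
python3 -m inch '[[[0.005,0.003,0,0,0,0,0],[0.004,0,0.008,0,0,0,0],[0,0,0.014,0,0,0,0],[0,0,0.016,0,0,0,0],[0,0,0.016,0,0,0,0],[0,0,0.016,0,0,0,0],[0,0,0.016,0,0,0,0],[0,0,0.016,0,0,0,0],[0,0,0.016,0,0,0,0],[0,0,0.016,0,0,0,0],[0,0,0.014,0,0,0,0],[0,0,0.01,0,0,0,0],[0,0,0.005,0,0,0,0],[0,0,0,0,0,0,0],[0,0,0,0,0,0,0]]]' 50;  python3 go.py 0.527 0.272 0.149 9.9
```

```text
t: 40.05
tool_pos: [0.5188, 0.2715, 0.1638]
orientation: [-0.135, 1.557, 0.136]
force: [-0.3, 1.4, -3.3]
opening: 0.0118
t 40.0 tcp [0.5188 0.2715 0.1638] yaw 9.9 F [-0.31  1.35 -3.27] open 0.0118
mm now-axes [14.9 -0.9  8.1]  turn(rad) [ 0.    0.01 -0.  ]  mm final-axes [14.8 -0.9  8.2]
```

```bash
python3 -m inch '[[[0.002,-0.001,0.004,0,0.01,0,0],[0.004,0,0.004,0,0,0,0],[0.004,0,0,0,0,0,0],[0.004,0,0,0,0,0,0],[0.002,0,0,0,0,0,0],[0.001,0,0,0,0,0,0],[0.001,0,0,0,0,0,0]]]' 50;  python3 go.py 0.527 0.272 0.149 9.9
```

```text
t: 40.75
tool_pos: [0.5271, 0.2723, 0.1505]
orientation: [-0.136, 1.564, 0.137]
force: [-3.8, -1.9, 4.8]
opening: 0.0115
t 40.8 tcp [0.5271 0.2723 0.1505] yaw 10.0 F [-3.84 -1.93  4.8 ] open 0.0115
mm now-axes [ 1.5 -0.2 -0.1]  turn(rad) [ 0.001  0.003 -0.001]  mm final-axes [ 1.5 -0.2 -0.1]
```

```bash
python3 -m inch '[[[-0.001,0,0,0,0,0,0],[0,0,0,0,0,0,0.3],[0,0,0,0,0,0,0.3],[0,0,0,0,0,0,0.3],[0,0,0,0,0,0,0.3],[-0.01,0,0,0,0,0,0.3],[-0.02,0,0,0,0,0,0.3],[-0.03,0,0,0,0,0,0.3],[-0.03,0,0,0,0,0,0.3],[-0.015,0,0,0,0,0,0.3],[0,0,0,0,0,0,0.4],[0,0,0,0,0,0,0.4]]]' 50;  python3 go.py c 1 0 0.24
python3 - <<'E'
from h import *
a=cam('scene')
cv2.imwrite('pics/b3.png',cv2.resize(a['frame'][100:340,290:540],(625,600),interpolation=cv2.INTER_CUBIC))
E
```

```text
t: 41.95
tool_pos: [0.5269, 0.2723, 0.2615]
orientation: [-0.135, 1.562, 0.138]
force: [0.6, -1.3, 0.3]
opening: 0.0363
t 42.0 tcp [0.5269 0.2723 0.2615] yaw 10.0 F [ 0.62 -1.34  0.26] open 0.0363
mm now-axes [  21.4 -261.1   47.5]  turn(rad) [-1.347  0.004  0.002]  mm final-axes [  21.5 -104.2 -244. ]
```

View pics/b3.png

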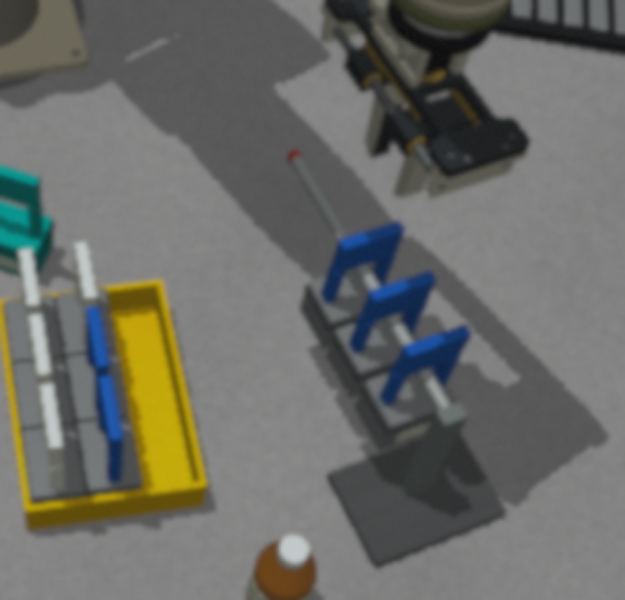

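Three carriers hang level on the bar, and blue handles remain in cells (1,0) and (0,0). Next is (1,0).

```bash
python3 -m inch '[[[0,0,0,-0.137,0,0,0.4],[0,0,0,-0.137,0,0,0.4],[0,0,0,-0.137,0,0,0.4],[0,0,0,-0.137,0,0,0.4],[0,0,0,-0.137,0,0,0.4],[0,0,0,-0.137,0,0,0.4],[0,0,0,-0.137,0,0,0.4],[0,0,0,-0.137,0,0,0.4],[0,0,0,-0.137,0,0,0.4],[0,-0.01,-0.024,-0.09,0,0,0.4],[0,-0.014,-0.034,0,0,0,0.4],[0,-0.016,-0.038,0,0,0,0.4],[0,-0.016,-0.038,0,0,0,0.4],[0,-0.016,-0.038,0,0,0,0.4],[0.01,-0.015,-0.034,0,0,0,0.4],[0.01,-0.01,-0.02,0,0,0,0.4],[0,-0.004,-0.01,0,0,0,0.4],[0,0,0,0,0,0,0.4],[0,0,0,0,0,0,0.4]]]' 50;  python3 go.py c 1 0 0.175; python3 pl.py
```

```text
t: 43.9
tool_pos: [0.6076, 0.0229, 0.2013]
orientation: [-1.183, 1.259, 1.23]
force: [0.5, -0.3, 0.1]
opening: 0.037
t 43.9 tcp [0.6076 0.0229 0.2013] yaw 89.2 F [ 0.48 -0.31  0.1 ] open 0.037
mm now-axes [ 25.7 -12.6   1. ]  turn(rad) [ 0.036 -0.011 -0.048]  mm final-axes [ 26.3 -11.3   1.1]
[np.int64(85), np.int64(238), array([ 93., 185., 191.])]
1251 [318 118  18  88] [array([548.4,  25.6]), array([10.2, 60.3]), np.float64(87.0)]
411 [316 220  15  33] [array([601.8,  22.9]), array([10.2, 24.6]), np.float64(87.1)]
1398 [278 369  90  35] [array([728.6,  20.4]), array([72.6, 32.3]), np.float64(89.7)]
1 1 [621.4  74.4] [[392. 261.]]
0 1 [550.5  77.9] [[400. 165.]]
1 0 [618.9  23.5] [[324. 258.]]
0 0 [548.  27.] [[328. 162.]]
```

```bash
python3 -m inch '[[[0,-0.006,0,0.018,-0.006,-0.024,0.4],[0,-0.005,0,0.018,-0.006,-0.024,0.4],[0.012,0,0,0,0,0,0.4],[0.015,0,0,0,0,0,0.4],[0.01,0,0,0,0,0,0.4],[0,0,0,0,0,0,0.4],[0,0,0,0,0,0,0.4]]]' 50;  python3 go.py c 1 0 0.096
```

```text
t: 44.65
tool_pos: [0.6189, 0.0276, 0.1616]
orientation: [-1.176, 1.225, 1.171]
force: [0.4, -0.1, -1.0]
opening: 0.0376
t 44.6 tcp [0.6189 0.0276 0.1616] yaw 87.3 F [ 0.4  -0.05 -1.01] open 0.0376
mm now-axes [65.6  0.2 -4.2]  turn(rad) [0.003 0.002 0.006]  mm final-axes [65.6 -0.2 -4.1]
```

```bash
python3 -m inch '[[[0.006,0,-0.004,0.003,0,0.006,0.4],[0.01,0,0,0,0,0,0.4],[0.012,0,0,0,0,0,0.4],[0.012,0,0,0,0,0,0.4],[0.01,0,0,0,0,0,0.4],[0.006,0,0,0,0,0,0.4],[0.004,0,0,0,0,0,0.4],[0,0,0,0,0,0,0.4],[0,0,0,0,0,0,0.4]]]' 50;  python3 go.py c 1 0 0.096
```

```text
t: 45.55
tool_pos: [0.6184, 0.0231, 0.0954]
orientation: [-1.169, 1.232, 1.174]
force: [0.5, -0.3, 0.9]
opening: 0.0372
t 45.5 tcp [0.6184 0.0231 0.0954] yaw 87.1 F [ 0.5  -0.25  0.92] open 0.0372
mm now-axes [-0.6 -0.5  0.4]  turn(rad) [-0.001  0.002 -0.002]  mm final-axes [-0.6 -0.5  0.4]
```

```bash
python3 -m inch '[[[0,0,0,0,0,0,0],[0,0,0,0,0,0,0],[0,0,0,0,0,0,0],[0,0,0,0,0,0,0],[0,0,0,0,0,0,0],[0,0,0,0,0,0,0],[-0.008,0,0,0,0,0,0],[-0.01,0,0,0,0,0,0],[-0.015,0,0,0,0,0,0],[-0.02,0,0,0,0,0,0],[-0.02,0,0,0,0,0,0],[-0.02,0,0,0,0,0,0],[-0.02,0,0,0,0,0,0],[-0.02,0,0,0,0,0,0],[-0.01,0,0,0,0,0,0],[0,0,0,0,0,0,0],[0,0,0,0,0,0,0]]]' 50; python3 wt.py 8; python3 - <<'E'
from h import *
print(tray(cam('top')))
E
python3 go.py 0.52 -0.309 0.167 -4.3
```

```text
t: 47.25
tool_pos: [0.6204, 0.0227, 0.2573]
orientation: [-1.174, 1.224, 1.166]
force: [0.4, 0.6, -1.1]
opening: 0.0119
F [-0.02 -0.26 -1.65] sd [0.22 0.38 0.32] tau [ 2.0000e-03 -5.9235e+01 -5.0748e+01  1.0000e-03  3.3000e-02  0.0000e+00] sd [0.014 0.579 0.482 0.001 0.021 0.   ] tcp [0.62   0.0227 0.2563] open 0.01163266860847608
((519.7747802734375, -308.8450622558594), (96.9663314819336, 296.40228271484375), 85.65923309326172)
t 47.7 tcp [0.6201 0.0227 0.2564] yaw 87.1 F [-0.58  0.14 -2.22] open 0.0118
mm now-axes [  88.    83.8 -336.5]  turn(rad) [1.595 0.008 0.004]  mm final-axes [  89.4 -338.2  -74.9]
```

About 168 g, so this one goes in the tray, which has not moved.

```bash
python3 -m inch '[[[0,0,0,0.11,0,0,0],[0,0,0,0.135,0,0,0],[0,0,0,0.135,0,0,0],[0,0,0,0.135,0,0,0],[0,0,0,0.135,0,0,0],[0,0,0,0.135,0,0,0],[0,0,0,0.135,0,0,0],[0,0,0,0.135,0,0,0],[0,0,0,0.135,0,0,0],[0,0,0,0.135,0,0,0],[0,0,0,0.135,0,0,0],[0,0,0,0.135,0,0,0],[0,-0.025,0,0.06,0,0,0],[0,-0.04,0,0,0,0,0],[0,-0.044,-0.002,0,0,0,0],[0,-0.044,-0.002,0,0,0,0],[0,-0.044,-0.003,0,0,0,0],[0,-0.044,-0.003,0,0,0,0],[0,-0.03,-0.002,0,0,0,0],[0,0,0,0,0,0,0]]]' 50; python3 go.py 0.5796 -0.3134 0.15 -4.3
```

```text
t: 49.7
tool_pos: [0.5514, -0.2482, 0.2505]
orientation: [0.16, 1.564, -0.155]
force: [0.2, -0.1, -1.6]
opening: 0.0119
t 49.7 tcp [ 0.5514 -0.2482  0.2505] yaw -11.5 F [ 0.22 -0.1  -1.64] open 0.0119
mm now-axes [100.4 -58.6  40.6]  turn(rad) [-0.126  0.001 -0.003]  mm final-axes [100.5 -62.9  33. ]
```

```bash
python3 -m inch '[[[0,0,0,-0.06,0,0,0],[0,0,0,-0.055,0,0,0],[0,-0.02,0.011,0,0,0,0],[0,-0.022,0.011,0,0,0,0],[0,-0.015,0.008,0,0,0,0],[0,-0.003,0,0,0,0,0],[0.015,0,0,0,0,0,0],[0.02,0,0,0,0,0,0],[0.02,0,0,0,0,0,0],[0.015,0,0,0,0,0,0],[0.005,0,0,0,0,0,0],[0,0,0,0,0,0,0],[0,0,0,0,0,0,0]]]' 50; python3 go.py 0.5796 -0.3134 0.0935 -4.3
```

```text
t: 51.0
tool_pos: [0.577, -0.3029, 0.1676]
orientation: [0.068, 1.571, -0.054]
force: [-0.5, -0.2, -1.1]
opening: 0.0119
t 51.0 tcp [ 0.577  -0.3029  0.1676] yaw -4.5 F [-0.49 -0.2  -1.14] open 0.0119
mm now-axes [ 74.1 -10.9   3.5]  turn(rad) [-0.003 -0.001 -0.009]  mm final-axes [ 74.1 -10.3   3.4]
```

```bash
python3 - <<'E'
from h import *
print(tray(cam('top')))
E
python3 -m inch '[[[0,-0.005,0.003,-0.003,0,-0.009,0],[0,-0.005,0,0,0,0,0],[0.008,0,0,0,0,0,0],[0.012,0,0,0,0,0,0],[0.012,0,0,0,0,0,0],[0.01,0,0,0,0,0,0],[0.006,0,0,0,0,0,0],[0.003,0,0,0,0,0,0],[0,0,0,0,0,0,0],[0,0,0,0,0,0,0]]]' 50; python3 go.py 0.5796 -0.3134 0.0935 -4.3
```

```text
((525.25634765625, -281.5924072265625), (96.24810028076172, 296.1739501953125), 85.45367431640625)
t: 52.05
tool_pos: [0.5802, -0.315, 0.1136]
orientation: [0.057, 1.569, -0.061]
force: [0.6, -0.6, -0.6]
opening: 0.0118
t 52.0 tcp [ 0.5802 -0.315   0.1136] yaw -4.3 F [ 0.62 -0.65 -0.64] open 0.0118
mm now-axes [20.1  1.6 -0.7]  turn(rad) [-0.     0.001  0.002]  mm final-axes [20.1  1.5 -0.7]
```

The tray now reads 27 mm to the side, so I'll check with a picture before lowering.

```bash
python3 - <<'E'
from h import *
c=cam('top');print(tray(c)); cv2.imwrite('pics/tr1.png',c['frame'])
E
python3 go.py 0.585 -0.2865 0.0935 -4.5
```

```text
((525.3306884765625, -281.32684326171875), (96.21819305419922, 296.1430358886719), 85.56498718261719)
t 52.1 tcp [ 0.5803 -0.315   0.1138] yaw -4.3 F [-0.01  0.13 -1.55] open 0.0117
mm now-axes [20.2 28.8  2.6]  turn(rad) [0.003 0.001 0.002]  mm final-axes [20.3 28.8  2.5]
```

View pics/tr1.png

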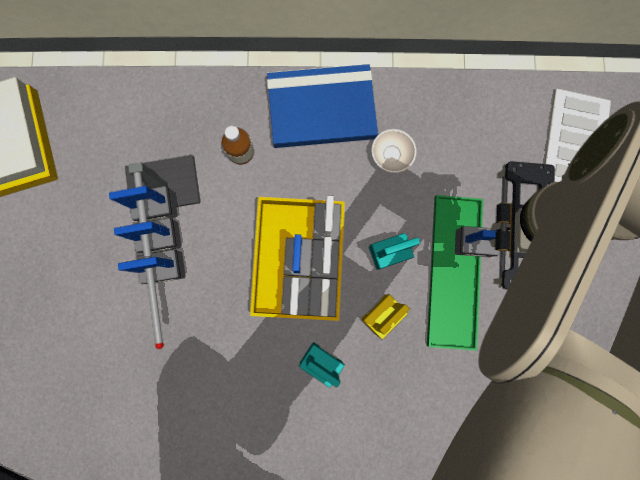

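The tray was knocked toward the crate and its right edge is now at x≈480. I shift 29 mm and then lower.

```bash
python3 -m inch '[[[-0.008,0,0,0,0,0,0],[0,0.007,0.001,0,0,0,0],[0,0.009,0.001,0,0,0,0],[0,0.009,0,0,0,0,0],[0,0.003,0,0,0,0,0],[0,0,0,0,0,0,0],[0,0,0,0,0,0,0]]]' 50; python3 go.py 0.585 -0.2865 0.0935 -4.5
```

```text
t: 52.8
tool_pos: [0.5863, -0.2844, 0.1252]
orientation: [0.055, 1.565, -0.061]
force: [-1.0, 0.2, -0.3]
opening: 0.0117
t 52.8 tcp [ 0.5863 -0.2844  0.1252] yaw -4.2 F [-0.96  0.16 -0.28] open 0.0117
mm now-axes [31.7 -2.1 -1.3]  turn(rad) [0.005 0.005 0.004]  mm final-axes [31.7 -2.2 -1.2]
```

```bash
python3 -m inch '[[[0.004,-0.001,-0.001,0.005,0.005,0,0],[0.006,-0.001,0,0,0,0,0],[0.006,0,0,0,0,0,0],[0.006,0,0,0,0,0,0],[0.004,0,0,0,0,0,0],[0.002,0,0,0,0,0,0],[0.001,0,0,0,0,0,0],[0.001,0,0,0,0,0,0]]]' 50; python3 go.py 0.585 -0.2865 0.0935 -4.5
```

```text
t: 53.6
tool_pos: [0.5851, -0.2883, 0.0952]
orientation: [0.059, 1.57, -0.068]
force: [-3.0, 1.4, 6.9]
opening: 0.0117
t 53.6 tcp [ 0.5851 -0.2883  0.0952] yaw -4.6 F [-2.99  1.35  6.91] open 0.0117
mm now-axes [ 1.7  1.8 -0.3]  turn(rad) [-0.002  0.     0.005]  mm final-axes [ 1.7  1.8 -0.3]
```

Contact with the tray floor. Release, rise, then go to (0,0).

```bash
python3 -m inch '[[[-0.001,0,0,0,0,0,0],[0,0,0,0,0,0,0.4],[0,0,0,0,0,0,0.4],[0,0,0,0,0,0,0.4],[0,0,0,0,0,0,0.4],[-0.01,0,0,0,0,0,0.4],[-0.02,0,0,0,0,0,0.4],[-0.03,0,0,0,0,0,0.4],[-0.035,0,0,0,0,0,0.4],[-0.03,0,0,0,0,0,0.4],[-0.015,0,0,0,0,0,0.4],[0,0,0,0,0,0,0.4]]]' 50;  python3 go.py c 0 0 0.24
```

```text
t: 54.8
tool_pos: [0.5846, -0.2874, 0.2436]
orientation: [0.059, 1.57, -0.068]
force: [-0.2, -0.0, -0.5]
opening: 0.0376
t 54.8 tcp [ 0.5846 -0.2874  0.2436] yaw -4.6 F [-0.15 -0.01 -0.5 ] open 0.0376
mm now-axes [  2.  310.4 -61.9]  turn(rad) [-1.602 -0.004  0.004]  mm final-axes [  3.6  52.2 312.2]
```

```bash
python3 -m inch '[[[0,0,0,-0.11,0,0,0.4],[0,0,0,-0.135,0,0,0.4],[0,0,0,-0.135,0,0,0.4],[0,0,0,-0.135,0,0,0.4],[0,0,0,-0.135,0,0,0.4],[0,0,0,-0.135,0,0,0.4],[0,0,0,-0.135,0,0,0.4],[0,0,0,-0.135,0,0,0.4],[0,0,0,-0.135,0,0,0.4],[0,0,0,-0.135,0,0,0.4],[0,0,0,-0.12,0,0,0.4],[0,0.005,0.025,-0.1,0,0,0.4],[0,0.007,0.04,0,0,0,0.4],[0,0.007,0.044,0,0,0,0.4],[0,0.007,0.044,0,0,0,0.4],[0,0.007,0.044,0,0,0,0.4],[0,0.007,0.04,0,0,0,0.4],[0,0.005,0.025,0,0,0,0.4],[0,0,0.01,0,0,0,0.4],[0,0,0,0,0,0,0.4]]]' 50; python3 go.py c 0 0 0.175
```

```text
t: 56.8
tool_pos: [0.5389, -0.0, 0.207]
orientation: [-1.147, 1.252, 1.215]
force: [-0.0, -1.2, 0.6]
opening: 0.0376
t 56.8 tcp [ 0.5389 -0.      0.207 ] yaw 87.5 F [-0.01 -1.21  0.61] open 0.0376
mm now-axes [32.  -9.3 27. ]  turn(rad) [ 0.006  0.011 -0.044]  mm final-axes [32.  -7.7 27.5]
```

```bash
python3 -m inch '[[[0,-0.004,0.009,0.006,0.006,-0.022,0.4],[0,-0.004,0.01,0,0.005,-0.022,0.4],[0,0,0.008,0,0,0,0.4],[0.01,0,0,0,0,0,0.4],[0.015,0,0,0,0,0,0.4],[0.008,0,0,0,0,0,0.4],[0,0,0,0,0,0,0.4],[0,0,0,0,0,0,0.4]]]' 50;  python3 go.py c 0 0 0.096; python3 pl.py | sed -n 2,4p
```

```text
t: 57.6
tool_pos: [0.5488, 0.0239, 0.1678]
orientation: [-1.17, 1.236, 1.167]
force: [-0.2, 0.3, 0.6]
opening: 0.0372
t 57.6 tcp [0.5488 0.0239 0.1678] yaw 86.8 F [-0.17  0.29  0.64] open 0.0372
mm now-axes [71.8  1.   3.2]  turn(rad) [-0.005 -0.002  0.   ]  mm final-axes [71.8  0.9  3.1]
450 [317 211  17  28] [array([528.9,  26.5]), array([10. , 17.6]), np.float64(87.2)]
1 1 [621.4  74.4] [[400. 349.]]
0 1 [550.5  77.9] [[406. 253.]]
```

```bash
python3 -m inch '[[[0.006,0.001,0.003,-0.005,0,0,0.4],[0.012,0,0,0,0,0,0.4],[0.014,0,0,0,0,0,0.4],[0.014,0,0,0,0,0,0.4],[0.01,0,0,0,0,0,0.4],[0.006,0,0,0,0,0,0.4],[0.004,0,0,0,0,0,0.4],[0,0,0,0,0,0,0.4],[0,0,0,0,0,0,0.4]]]' 50;  python3 go.py c 0 0 0.096
```

```text
t: 58.55
tool_pos: [0.5475, 0.0268, 0.0954]
orientation: [-1.173, 1.234, 1.172]
force: [0.1, 0.2, 0.4]
opening: 0.0367
t 58.5 tcp [0.5475 0.0268 0.0954] yaw 87.1 F [0.15 0.24 0.36] open 0.0367
mm now-axes [-0.6 -0.5  0.2]  turn(rad) [-0.    -0.002 -0.001]  mm final-axes [-0.6 -0.5  0.2]
```

```bash
python3 -m inch '[[[0,0,0,0,0,0,0],[0,0,0,0,0,0,0],[0,0,0,0,0,0,0],[0,0,0,0,0,0,0],[0,0,0,0,0,0,0],[0,0,0,0,0,0,0],[-0.008,0,0,0,0,0,0],[-0.01,0,0,0,0,0,0],[-0.015,0,0,0,0,0,0],[-0.02,0,0,0,0,0,0],[-0.02,0,0,0,0,0,0],[-0.02,0,0,0,0,0,0],[-0.02,0,0,0,0,0,0],[-0.02,0,0,0,0,0,0],[-0.01,0,0,0,0,0,0],[0,0,0,0,0,0,0],[0,0,0,0,0,0,0]]]' 50; python3 wt.py 8; python3 - <<'E'
from h import *
print(tray(cam('top')))
E
python3 go.py 0.341 0.239 0.167 9.9; python3 go.py 0.465 -0.277 0.25 -4.4
```

```text
t: 60.25
tool_pos: [0.5496, 0.027, 0.2571]
orientation: [-1.179, 1.226, 1.163]
force: [0.0, -0.9, -1.4]
opening: 0.0115
F [ 0.06 -0.1  -1.7 ] sd [0.65 0.35 0.41] tau [ 4.0000e-03 -4.9075e+01 -5.0739e+01 -3.2000e-02  1.6000e-02 -0.0000e+00] sd [0.01  0.456 0.435 0.001 0.022 0.   ] tcp [0.5492 0.0271 0.2562] open 0.011716314406636955
((525.2681884765625, -281.3346252441406), (96.38832092285156, 296.24066162109375), 85.52690124511719)
t 60.7 tcp [0.5493 0.027  0.2564] yaw 87.1 F [ 0.32  0.11 -0.9 ] open 0.0117
mm now-axes [ 86.9 219.4 201.5]  turn(rad) [1.348 0.005 0.009]  mm final-axes [  89.4  244.6 -168.7]
t 60.7 tcp [0.5493 0.027  0.2564] yaw 87.1 F [ 0.32  0.11 -0.9 ] open 0.0117
mm now-axes [   6.3   69.  -307.9]  turn(rad) [1.598 0.006 0.009]  mm final-axes [   6.4 -309.6  -60.7]
```

About 173 g, so tray, at its other half.

```bash
python3 -m inch '[[[0,0,0,0.11,0,0,0],[0,0,0,0.135,0,0,0],[0,0,0,0.135,0,0,0],[0,0,0,0.135,0,0,0],[0,0,0,0.135,0,0,0],[0,0,0,0.135,0,0,0],[0,0,0,0.135,0,0,0],[0,0,0,0.135,0,0,0],[0,0,0,0.135,0,0,0],[0,0,0,0.135,0,0,0],[0,0,0,0.135,0,0,0],[0,-0.01,0,0.07,0,0,0],[0,-0.03,-0.008,0,0,0,0],[0,-0.044,-0.01,0,0,0,0],[0,-0.044,-0.01,0,0,0,0],[0,-0.044,-0.01,0,0,0,0],[0,-0.044,-0.01,0,0,0,0],[0,-0.035,-0.008,0,0,0,0],[0,-0.02,-0.004,0,0,0,0],[0,0,0,0,0,0,0]]]' 50; python3 go.py 0.465 -0.277 0.15 -4.4
```

```text
t: 62.7
tool_pos: [0.4659, -0.2472, 0.2521]
orientation: [0.054, 1.566, -0.057]
force: [0.1, 0.1, -1.3]
opening: 0.0118
t 62.7 tcp [ 0.4659 -0.2472  0.2521] yaw -4.1 F [ 0.14  0.06 -1.28] open 0.0118
mm now-axes [102.1 -29.6   0.8]  turn(rad) [0.006 0.004 0.002]  mm final-axes [102.1 -29.7   1.4]
```

```bash
python3 -m inch '[[[0,-0.012,0.001,0,0,0,0],[0,-0.012,0,0,0,0,0],[0,-0.006,0,0,0,0,0],[0.015,0,0,0,0,0,0],[0.025,0,0,0,0,0,0],[0.025,0,0,0,0,0,0],[0.015,0,0,0,0,0,0],[0.008,0,0,0,0,0,0],[0,0,0,0,0,0,0],[0,0,0,0,0,0,0]]]' 50; python3 - <<'E'
from h import *
print(tray(cam('top')))
E
python3 go.py 0.465 -0.277 0.0945 -4.4
```

```text
t: 63.7
tool_pos: [0.4666, -0.2744, 0.1559]
orientation: [0.053, 1.568, -0.05]
force: [0.2, -0.0, -1.0]
opening: 0.0118
((525.2490844726562, -281.798828125), (96.27067565917969, 296.0960998535156), 85.36875915527344)
t 63.8 tcp [ 0.4666 -0.2745  0.156 ] yaw -3.7 F [-0.47  0.45 -1.28] open 0.0118
mm now-axes [61.5 -2.7 -1.6]  turn(rad) [ 0.011  0.003 -0.002]  mm final-axes [61.5 -2.6 -1.4]
```

```bash
python3 -m inch '[[[0.008,-0.003,-0.001,0.011,0,0,0],[0.012,0,0,0,0,0,0],[0.012,0,0,0,0,0,0],[0.01,0,0,0,0,0,0],[0.006,0,0,0,0,0,0],[0.004,0,0,0,0,0,0],[0.002,0,0,0,0,0,0],[0.001,0,0,0,0,0,0]]]' 50; python3 go.py 0.465 -0.277 0.0945 -4.4
```

```text
t: 64.55
tool_pos: [0.4666, -0.2785, 0.0981]
orientation: [0.061, 1.564, -0.061]
force: [-0.7, 0.0, -1.6]
opening: 0.0115
t 64.5 tcp [ 0.4666 -0.2785  0.0981] yaw -4.4 F [-0.68  0.01 -1.56] open 0.0115
mm now-axes [ 3.5  1.4 -1.8]  turn(rad) [-0.001  0.005  0.   ]  mm final-axes [ 3.6  1.4 -1.7]
```

```bash
python3 -m inch '[[[0.003,0,0,0,0.005,0,0],[0.003,0,0,0,0,0,0],[0.002,0,0,0,0,0,0],[0.001,0,0,0,0,0,0]]]' 50; python3 go.py 0.465 -0.277 0.0945 -4.4
```

```text
t: 64.95
tool_pos: [0.4695, -0.28, 0.0951]
orientation: [0.058, 1.564, -0.064]
force: [-1.3, 0.2, 1.2]
opening: 0.0116
t 65.0 tcp [ 0.4695 -0.28    0.0951] yaw -4.4 F [-1.28  0.21  1.23] open 0.0116
mm now-axes [ 0.6  2.7 -4.7]  turn(rad) [-0.     0.006  0.003]  mm final-axes [ 0.6  2.7 -4.7]
```

Contact. Release, rise and back well clear, then check.

```bash
python3 -m inch '[[[0,0,0,0,0,0,0],[0,0,0,0,0,0,0.4],[0,0,0,0,0,0,0.4],[0,0,0,0,0,0,0.4],[0,0,0,0,0,0,0.4],[-0.01,0,0,0,0,0,0.4],[-0.02,0,0,0,0,0,0.4],[-0.03,0,0,0,0,0,0.4],[-0.035,0,0,0,0,0,0.4],[-0.03,0,0,0,0,0,0.4],[-0.02,0,0,0,0,0,0.4],[0,-0.03,0,0,0,0,0.4],[0,-0.04,0,0,0,0,0.4],[0,-0.04,0,0,0,0,0.4],[0,-0.03,0,0,0,0,0.4],[0,-0.01,0,0,0,0,0.4],[0,0,0,0,0,0,0.4],[0,0,0,0,0,0,0.4]]]' 50; python3 - <<'E'
from h import *
t=cam('top');s=cam('scene');print(tray(t))
cv2.imwrite('pics/f1.png',np.vstack([t['frame'][140:370,80:560],s['frame'][130:360,130:610]]))
E
```

```text
t: 66.75
tool_pos: [0.4579, -0.4333, 0.2574]
orientation: [0.052, 1.558, -0.066]
force: [-0.3, -0.1, -0.4]
opening: 0.0371
((525.26171875, -281.38372802734375), (96.27354431152344, 296.2615966796875), 85.55001068115234)
```

View pics/f1.png

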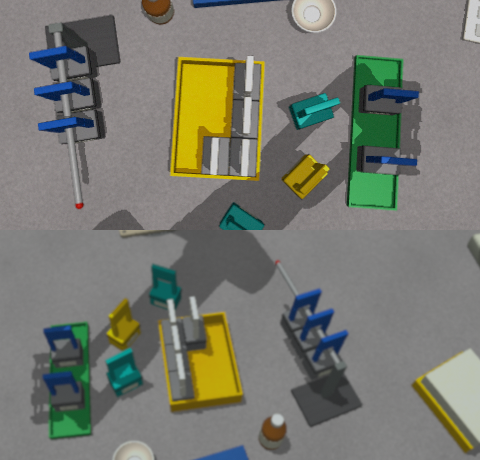

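All as wanted: three carriers on the bar, two upright in the tray, four white ones upright in the crate, and bottle and bowl in place. I'm handing it in.

```bash
python3 -c "
from plant import workorder; print(workorder.close_job())"
```

```text
the job is handed in; nothing more can be done
None
```

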